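# Fit the lamp board into the pacifier steriliser

### The job

Fit the lamp board into the pacifier steriliser: take it by its upright tab from the clear tray, lay it on the steriliser's open front deck and slide it along the two guides under the hood until you feel the sprung socket give a little under a light push, but do not force it in by hand. Then swing both levers round to their stops, so that their noses drive the board fully home and hold it there, and let go. Handle the board gently and leave the pacifiers, bowl and tongs alone.

Things in the scene. Friction and masses are not known exactly. Their poses are not given: they have to be found in the camera images.
- case: White plastic steriliser base, fixed: a flat deck 235 mm long by 170 mm wide, its top 20 mm above the shelf, with two grey guides, two levers and a hood at its far end (52 mm high). Origin under it on the centre line; x points along the slide towards the hood, y left, z up. Deck: x = -125 to +110 mm; hood: x = 42 to 110 mm, the socket under it.
- guides (a point): Middle of the guides' mouth on the deck: x = -16, y = 0, z = 20 mm in the case frame, same axes. The two grey channels run from here to x = 50 mm (flared over the first 12 mm): inner walls at y = +-51.5 mm, lips over the board's side edges 7 mm above the deck, reaching in to y = +-45.5 mm.
- plate (a joint): Sprung face of the socket (80 mm wide), under the hood: how far it is pushed in, 0 to 0.022 m. It gives way along the case's +x: 3 N at first touch, 0.5 N more per mm. Untouched it stands at x = 44 to 61 mm in the case frame: the depth differs each time, cannot be seen and must be felt. Pushed in by hand, 5 mm is already too far.
- board_tab (a point): Middle of the loose lamp board's upright tab (12 mm thick along x, 30 wide, 55 high), 34 mm above the underside. Board: metal sheet 90 x 100 x 5 mm, 0.12 kg, a bar 104 mm wide, 8 thick, 16 high on its rear edge. x points to its leading edge, 84 mm ahead of the point; rear face 6 mm behind. Fully home, the point is at x = -20, y = 0, z = 54 mm in the case frame.
- lever_left (a joint): Left lever (dark steel, case's +y side), upright pivot: 0 = open (handle outwards, leaning 10 degrees to the rear), 1.4 rad = closed at its stop. Closes anticlockwise seen from above: handle swings from +y to the rear (-x) while a nose swings in behind the board's bar and drives it to +x. Stiff (0.45 N m, 6 to 14 N at the post), stays where left. Starts within 0.15 of open.
- lever_right (a joint): Right lever (the case's -y side), the mirror image: 0 = fully open, 1.4 rad = closed at its stop; it closes clockwise seen from above, its handle swinging from outwards (-y of the case) to the rear (-x). Same stiffness.
- lever_left_post (a point): Middle of the upright round post at the end of the left lever's handle: 12 mm in diameter, 42 mm tall (from 32 to 74 mm above the shelf), point 54 mm above the shelf, 65 mm from the pivot.
- lever_right_post (a point): The same on the right lever.
- lever_left_pivot (a point): Point on the left lever's pivot axis, at the height of the post's middle (54 mm above the shelf); in the case frame x = -30, y = +70 mm.
- lever_right_pivot (a point): The same for the right lever; in the case frame x = -30, y = -70 mm.
- tray: Clear acrylic tray, fixed, 240 mm (x) by 160 mm (y), walls 16 mm high, floor 4 mm thick; the board lies in it with the yellow pacifier. Origin under its centre.
- pacifier_yellow: Yellow pacifier standing nipple up in the tray's far end, 42 mm across and 42 mm high; origin under it. Bystander.
- pacifier_blue: Pale blue pacifier, the same shape, on the shelf near the robot. Bystander.
- bowl: Small glass bowl upside down, 104 mm across, 49 mm high, on the shelf beyond; origin under it. Bystander.
- tongs: Steel tongs, 190 mm long, lying on the shelf beyond; origin under their middle. Bystander.
Things that resemble listed ones, but are neither listed nor needed, are in the scene too. What is shaped like the part that bears board_tab but green is not meant.

How it is judged:
On the way, in this order (a step that is already met when the one before it is completed fails the run):
1. the board, in the guides, touches the socket and pushes it in slightly, both levers still open (value of joint plate above 0.0003 m and value of joint each of lever_left, lever_right below 0.6 rad and x of board_tab in the frame of case above -0.045 m and angle between the x axis of board_tab and the x axis of case, either way round below 0.1 rad), for 0.1 s.
2. one of the levers is swung closed on the board (value of joint any of lever_left, lever_right above 1.2 rad), for 0.1 s.
At the end, for the whole second after the job is handed in: Both levers are closed to within 0.12 rad of their stops; the board lies flat in the guides (within 0.06 rad of level, 0.07 rad of straight, 4 mm sideways), within 4.5 mm of its fully home position and pressing the sprung socket; the pacifiers, bowl and tongs are within 20 mm of where they were (value of joint each of lever_left, lever_right above 1.28 rad and value of joint plate above 0.0006 m and x of board_tab in the frame of case above -0.0245 m and y of board_tab in the frame of case between -0.004 and 0.004 m and height (world z) of board_tab below 0.058 m and angle between the x axis of board_tab and the x axis of case, either way round below 0.07 rad and angle between board_tab's own z axis and vertical below 0.06 rad and distance of each of pacifier_yellow, pacifier_blue, bowl, tongs from where it was at the start of the episode below 0.02 m); the robot touches nothing.
It fails at once if the board is forced into the socket by hand: the sprung face pushed in more than 5 mm before a lever is swung (value of joint plate above 0.005 m and value of joint each of lever_left, lever_right below 0.7 rad).
It fails at once if the board is pressed against the steriliser hard: more than 100 N (contact force between board and case above 100 N).
It fails at once if a pacifier, the bowl or the tongs is pushed more than 20 mm (distance of any of pacifier_yellow, pacifier_blue, bowl, tongs from where it was at the start of the episode above 0.02 m).
It also fails if it takes over 72 s, if anything falls off the work surface, if the arm or the gripper's body presses on something with over 40 N, if the wrist force passes 120 N, or if a joint passes its speed limit or range.

### The arm

A 6-joint arm with a two-finger parallel gripper is mounted at the origin on the work surface. World frame = base frame: x ahead of the robot, y to its left, z up, the work surface at z = 0. Lengths are in m, angles in rad, forces in N, time in s.
With the tool pointing down it reaches from about 0.425 to 0.95 m from the base axis. Payload 3.5 kg.
Tool frame: the origin (TCP) lies midway between the tips of the shut fingers; the grasp point (between the pads) lies 19 mm behind it; z points along the fingers, y is the direction in which the jaws open and shut (so a half turn about z gives the same grasp; the last joint's range is limited). The gripper opens to 85 mm and grips with 20 to 120 N. Pads are 22 mm wide; open, the fingers measure 114 mm over their backs; the gripper's body (76 mm by 85 mm) begins 54 mm behind the grasp point. The pads swing forward as they close: fully open they stand 13 mm farther back than shut.
Start: joints at [1.029, 0.286, 1.577, -0, 1.279, -0.15], TCP at [0.258, 0.624, 0.231] pointing down, gripper open.
Joint ranges: [-2.77, 2.77], [-0.9, 2.22], [0.21, 2.48], [-1.53, 4.67], [0.24, 2.81], [-2.84, 2.84]. Speed limits (rad/s): [2.79, 2.79, 3.14, 3.14, 3.14, 3.14].

### API

Orientations are given as a unit quaternion [x, y, z, w].
In Python, from plant import ctrl gives the robot as it stands.
- The arm moves only by the tool apply_moves, never from a script. Its argument "moves" is a list that holds one entry, the list of rows, each a list of 7 numbers: the shift along the tool's x, y, z in m, then the turn, a rotation vector about the tool's x, y, z in degrees, then the gripper's target within -1 to 1 (shut at 1, half-way at 0, fully open at -1). In form: [[[tx, ty, tz, ax, ay, az, hand], ...]]. A call has 1 to 12 rows; each row shifts and turns the pose as measured when the row begins, along the tool's axes as they then stand; what a row does not reach is not made up. A row lasts 1/10 s, in which the tool goes at most 50 mm and 8.59 degrees, less where a joint would pass 70% of its speed; a pose out of reach is approached as far as the arm can. A call with a gripper value outside its range is refused whole. The fingers move at their own pace and stop on an object; "force" is the grip in N (left out, the last holds). Time passes only in rows, so rows that do not move let the fingers close. It gives the time, the measured TCP pose, the force and the opening at its end, in the units of the state.
- ctrl.get_state(): the state, without advancing time (a new reading comes with each control period).
- ctrl.read_camera(name): name is "scene" or "top" or "wrist"; returns the picture (400x640x3 uint8, red, green, blue); there is no depth.
- ctrl.get_calibration(name): a dict with "camera_matrix" (3x3 intrinsics, pixels), "cam_to_world" (4x4, takes a point from camera to world coordinates). Camera axes: x right, y up, looking along -z (the intrinsics and any distortion apply to the point x, -y, -z); pixel columns grow to the right and rows downward; lengths in m; the calibration is good to about 2 mm. A picture is of the moment at which its call begins: read the wrist's pose just before it. get_calibration takes no time and is no camera call; for the wrist camera it gives the pose at the moment of the call.
- ctrl.sign_off(): hands the job in, once; it reports no verdict.
The state is a dict: "time": time; "qpos": joint angles; "dq": joint speeds; "joint_efforts": joint torques, N m; "eef_pos": TCP position; "tcp_rot": TCP orientation; "contact_force": force on the tool from outside, world axes, zero at the start; "wrist_torque": the same for the moment, N m; "opening": opening from 0.0 (shut) to 1.0 (fully open).
Only numpy, scipy, OpenCV 4.12 (cv2) and the standard library are available. Lean on these libraries where they do the work, as an engineer would, in place of code of your own. Each camera call takes 0.05 s, during which the arm holds its last target. There are 200 camera calls.

## Working session

There is one attempt and no reset: what is moved stays moved. The work goes in short steps, Python scripts to look and compute and a tool call to move; the robot and the scene stay as the last step left them, time stands still between calls to the robot, and variables do not carry over. Pictures are saved under pics/ and viewed, about 8 in all and at most 12, crops included, and the job is handed in when it is done.

Besides the shell and the picture viewer there is one more tool, called after "Emit:" as a command line: name --argument value ..., lists and objects as JSON in quotes. apply_moves: Moves the arm, as the interface text tells. Its arguments: {"type":"object","properties":{"moves":{"type":"array","items":{"type":"array","items":{"type":"array","items":{"type":"number"}}}},"force":{"type":"number"}},"required":["moves"]}

```bash
mkdir -p pics; ls; python3 - <<'E'
from plant import ctrl
import cv2,numpy as np
for n in ["scene","top"]:
    im=ctrl.read_camera(n); cv2.imwrite(f"pics/{n}0.png",im[:,:,::-1])
    c=ctrl.get_calibration(n); print(n,c)
print(ctrl.get_state())
E
```

```text
pics
scene {'camera_matrix': array([[416.88682228,   0.        , 324.94208532],
       [  0.        , 416.88682228, 199.76758979],
       [  0.        ,   0.        ,   1.        ]]), 'cam_to_world': array([[ 0.60823013, -0.44301089,  0.65863303,  1.12028803],
       [ 0.79362174,  0.32387563, -0.51504283, -0.40030697],
       [ 0.0148544 ,  0.83597005,  0.54857399,  0.5701232 ],
       [ 0.        ,  0.        ,  0.        ,  1.        ]])}
top {'camera_matrix': array([[414.52204731,   0.        , 320.54168221],
       [  0.        , 414.52204731, 193.95732431],
       [  0.        ,   0.        ,   1.        ]]), 'cam_to_world': array([[-1.02943909e-02,  9.94084815e-01, -1.08117556e-01,
         4.60630131e-01],
       [-9.99946905e-01, -1.02837922e-02,  6.55607102e-04,
         3.52340918e-02],
       [-4.60129410e-04,  1.08118564e-01,  9.94137900e-01,
         9.02984497e-01],
       [ 0.00000000e+00,  0.00000000e+00,  0.00000000e+00,
         1.00000000e+00]])}
{'time': 0.1, 'qpos': array([ 1.02900818e+00,  2.87125368e-01,  1.57802831e+00, -7.67063389e-06,
        1.27862307e+00, -1.50002100e-01]), 'dq': array([ 9.15347719e-05, -3.22661201e-03, -2.52560899e-03, -1.70859454e-03,
        4.91832243e-04,  1.62919890e-04]), 'joint_efforts': array([ 8.58812145e-04, -4.07295334e+01, -2.93702924e+01, -1.42062945e-04,
        3.38848105e-03,  7.35541335e-06]), 'eef_pos': array([0.25740537, 0.62334572, 0.23005455]), 'tcp_rot': array([ 1.94641353e-01,  9.80873871e-01, -1.02861026e-03, -3.66791547e-04]), 'contact_force': array([-0.04035324,  0.78095575, -0.20466654]), 'wrist_torque': array([0.05642401, 0.04296667, 0.03014214]), 'opening': 1.003930272544069}
```

View pics/top0.png

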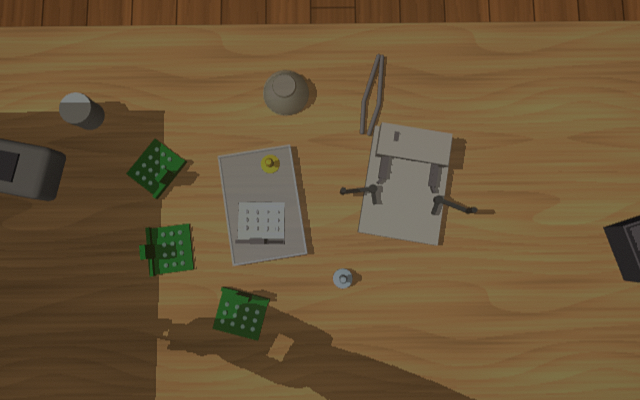

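View pics/scene0.png

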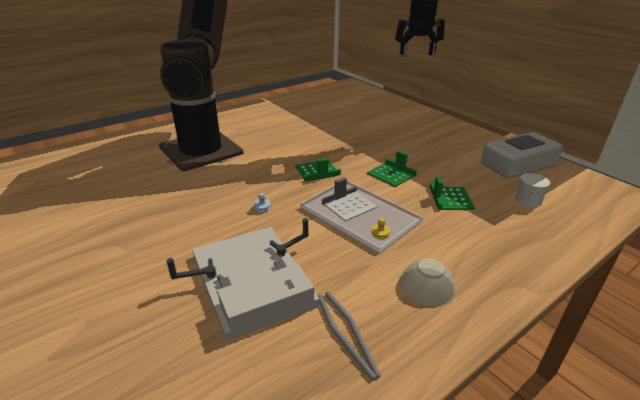

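The top view shows the metal board in the clear tray, with its plate at (261,222) and dark tab at about (260,241). The three green lookalikes are at (157,168), (170,250) and (241,313). They are green and outside the tray, so none of them is the one meant. The case is at (405,185) with its hood facing +x. I'll confirm this in one enlarged crop.

```bash
python3 - <<'E'
import cv2,numpy as np
t=cv2.imread("pics/top0.png");s=cv2.imread("pics/scene0.png")
a=cv2.resize(t[190:260,215:315],(400,280),interpolation=3)
b=cv2.resize(t[115:255,335:485],(400,373),interpolation=3)  # wide x2.667
c=cv2.resize(s[170:250,290:430],(400,229),interpolation=3)
d=cv2.resize(s[210:340,160:325],(400,315),interpolation=3)
L=np.vstack([a,c]);R=np.vstack([b])
H=600;o=np.zeros((H,800,3),np.uint8)
o[:280,:400]=a;o[:373,400:]=b;o[285:600,:400]=d;o[375:600,400:]=c[:225]
cv2.imwrite("pics/crop1.png",cv2.convertScaleAbs(o,alpha=1.5))
E
```

```text
(no output)
```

View pics/crop1.png

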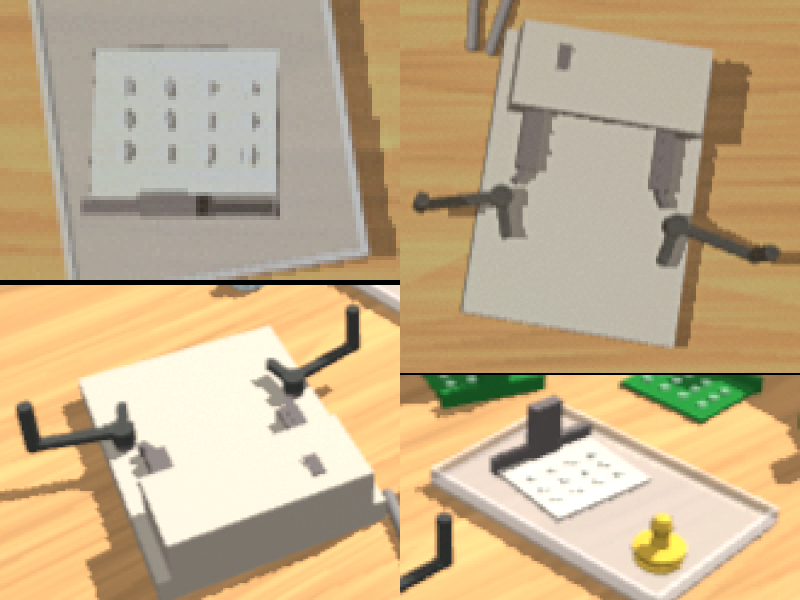

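The crop confirms it: the metal board with the dark tab is in the tray with its tab at the robot end. The case levers are open, left post at about (343,191) and right post at about (478,210). Next I'll cast these pixels to planes.

```bash
cat > h.py <<'E'
from plant import ctrl
import cv2,numpy as np
from scipy.spatial.transform import Rotation as R
def ray(name,uv,c=None):
    c=c or ctrl.get_calibration(name);K=c["camera_matrix"];T=c["cam_to_world"]
    d=np.linalg.inv(K)@[uv[0],uv[1],1.];d=T[:3,:3]@[d[0],-d[1],-d[2]];return T[:3,3],d
def onz(name,uv,z,c=None):
    o,d=ray(name,uv,c);return o+d*(z-o[2])/d[2]
def st():
    s=ctrl.get_state();r=R.from_quat(s["tcp_rot"])
    print("t",round(s["time"],2),"p",np.round(s["eef_pos"],4),"yaw of tool x",np.round(np.degrees(np.arctan2(*r.as_matrix()[1::-1,0])),2),"zax",np.round(r.as_matrix()[:,2],3),"F",np.round(s["contact_force"],1),"M",np.round(s["wrist_torque"],2),"open",round(s["opening"],3));return s
def fit(case,world):
    case=np.array(case,float);world=np.array(world)[:,:2];a=case-case.mean(0);b=world-world.mean(0)
    th=np.arctan2((a[:,0]*b[:,1]-a[:,1]*b[:,0]).sum(),(a*b).sum());M=np.array([[np.cos(th),-np.sin(th)],[np.sin(th),np.cos(th)]])
    t=world.mean(0)-M@case.mean(0);print("res mm",np.round(1e3*(case@M.T+t-world),1).tolist());return th,t
E
cat > m.py <<'E'
from h import *
px={(-.125,.085,.02):(357.9,232),(-.125,-.085,.02):(438.1,244.7),(.110,.085-.0,.052):(381.5,122.5),(.110,-.085,.052):(452.4,133.75),(.042,-.085,.052):(447.5,165.6),(.042,.085,.052):(376.3,154.4)}
W=[onz("top",v,k[2]) for k,v in px.items()]
for w in W: print(np.round(w,4))
th,t=fit([k[:2] for k in list(px)[:2]],W[:2]);print("deck",th,t)
print("hood width",np.linalg.norm(W[2]-W[3]),np.linalg.norm(W[4]-W[5]), "hood len",np.linalg.norm(W[2]-W[5]),np.linalg.norm(W[3]-W[4]),"deckw",np.linalg.norm(W[0]-W[1]))
print("yaw hood",[np.arctan2(-(b-a)[0],(b-a)[1]) for a,b in [(W[3],W[2]),(W[4],W[5])]])
# board
B=[onz("top",p,z) for p,z in [((239.25,202.2),.009),((284.75,202.3),.009),((235.5,243.5),.02),((284.75,243.5),.02)]]
for w in B: print("b",np.round(w,4))
# posts
for p in [(343,190.8),(477.5,210)]: print("post top",np.round(onz("top",p,.074),4))
for p in [(373.4,187.5),(437.5,199.5)]: print("pivot",np.round(onz("top",p,.045),4))
for p in [(343.5,279),(271,163.5)]: print("pac",np.round(onz("top",p,.02),4))
st()
E
python3 m.py
```

```text
[ 0.4747 -0.0438  0.02  ]
[ 0.4462 -0.2128  0.02  ]
[ 0.7031 -0.0952  0.052 ]
[ 0.6774 -0.2432  0.052 ]
[ 0.6098 -0.23    0.052 ]
[ 0.635  -0.0825  0.052 ]
res mm [[-0.1, -0.7], [0.1, 0.7]]
deck -0.16697055979441752 [ 0.58368209 -0.14904162]
hood width 0.15030675390369685 0.14964568907159237 hood len 0.06926722837752901 0.06886147571226013 deckw 0.17139565055105746
yaw hood [np.float64(-0.17209199839994985), np.float64(-0.16930863112900446)]
b [0.5417 0.2108 0.009 ]
b [0.5405 0.1123 0.009 ]
b [0.4531 0.2156 0.02  ]
b [0.452  0.1114 0.02  ]
post top [ 0.5567 -0.0106  0.074 ]
post top [ 0.5152 -0.2793  0.074 ]
pivot [ 0.5663 -0.0757  0.045 ]
pivot [ 0.5398 -0.2083  0.045 ]
pac [ 0.3769 -0.0116  0.02  ]
pac [0.6239 0.141  0.02  ]
t 0.1 p [0.2574 0.6233 0.2301] yaw of tool x 157.55 zax [-0.001 -0.002 -1.   ] F [-0.   0.8 -0.2] M [0.06 0.04 0.03] open 1.004
```

Emit:
apply_moves --moves '[[[0,0,0,0,0,8.5,-1],[0,0,0,0,0,8.5,-1],[0,0,0,0,0,8.5,-1],[0,0,0,0,0,8.5,-1],[0,0,0,0,0,8.5,-1],[0,0,0,0,0,8.5,-1],[0,0,0,0,0,8.5,-1],[0,0,0,0,0,8.5,-1]]]' --force 60

```text
time: 0.9
eef_pos: [0.2557, 0.6205, 0.2231]
tcp_rot: [0.716, 0.698, -0.007, 0.002]
contact_force: [-0.4, 0.4, -0.2]
opening: 1.001
```

Emit:
apply_moves --moves '[[[-0.042,0.018,0,0,0,0,-1],[-0.042,0.018,0,0,0,0,-1],[-0.042,0.018,0,0,0,0,-1],[-0.042,0.018,0,0,0,0,-1],[-0.042,0.018,0,0,0,0,-1],[-0.042,0.018,0,0,0,0,-1],[-0.042,0.018,0,0,0,0,-1],[-0.042,0.018,0,0,0,0,-1],[-0.042,0.018,0,0,0,0,-1],[-0.042,0.018,0,0,0,0,-1],[0,0,0,0,0,0,-1]]]'

```text
time: 2.0
eef_pos: [0.4263, 0.1793, 0.2204]
tcp_rot: [0.715, 0.699, -0.011, 0.002]
contact_force: [-0.3, 0.3, 0.3]
opening: 1.0
```

```bash
python3 - <<'E'
from h import *
st();c=ctrl.get_calibration("wrist");im=ctrl.read_camera("wrist")[:,:,::-1];cv2.imwrite("pics/w1.png",im)
import pickle;pickle.dump(c,open("w1.pkl","wb"));print(c)
E
```

```text
t 2.0 p [0.4263 0.1793 0.2204] yaw of tool x 88.64 zax [-0.012 -0.018 -1.   ] F [-0.3  0.3  0.3] M [-0.03 -0.01 -0.02] open 1.0
{'camera_matrix': array([[330.05286271,   0.        , 324.8160933 ],
       [  0.        , 330.05286271, 198.82694146],
       [  0.        ,   0.        ,   1.        ]]), 'cam_to_world': array([[ 0.99962846,  0.01945392,  0.01909172,  0.42933584],
       [-0.02451299,  0.94791266,  0.31758574,  0.25879274],
       [-0.01191899, -0.31793574,  0.94803734,  0.36058325],
       [ 0.        ,  0.        ,  0.        ,  1.        ]])}
```

View pics/w1.png

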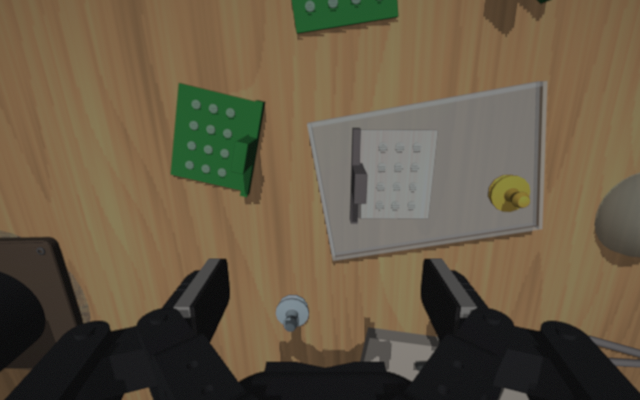

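The wrist view shows the bar from (355,128) to (354,222), the tab top around (362,184) and the sheet's leading edge from (437,130) to (429,219).

```bash
python3 - <<'E'
from h import *
import pickle
c=pickle.load(open("w1.pkl","rb"));im=cv2.imread("pics/w1.png")
g=cv2.cvtColor(im,cv2.COLOR_BGR2GRAY)
for v in (135,145,155,185,190,195,210,216): print(v,g[v,344:376].tolist(), g[v,425:442].tolist())
for u in (354,361): print(u,"up",g[122:136,u].tolist(),"tab",g[158:208,u].tolist(),"dn",g[214:228,u].tolist())
for uv,z in [((437,130),.009),((429,219),.009),((351,128),.02),((351,222),.02),((361,165),.059),((361,203),.059),((367,184),.059),((354.5,184),.059)]: print(uv,np.round(onz("wrist",uv,z,c),4))
E
```

```text
135 [118, 118, 118, 118, 119, 121, 119, 106, 78, 70, 76, 78, 78, 77, 77, 80, 98, 123, 134, 135, 135, 136, 136, 136, 135, 135, 135, 137, 137, 137, 136, 136] [137, 137, 137, 137, 137, 137, 135, 134, 134, 136, 137, 132, 120, 115, 117, 118, 118]
145 [118, 118, 119, 119, 121, 122, 118, 96, 71, 70, 76, 78, 78, 77, 77, 84, 109, 128, 133, 135, 136, 136, 136, 136, 135, 136, 137, 137, 136, 136, 137, 136] [136, 138, 137, 138, 138, 137, 135, 135, 136, 137, 132, 121, 117, 118, 117, 118, 118]
155 [119, 119, 119, 119, 121, 122, 116, 90, 69, 72, 77, 78, 77, 77, 76, 87, 116, 131, 135, 135, 137, 137, 137, 136, 135, 136, 137, 137, 136, 137, 137, 135] [138, 139, 139, 138, 137, 136, 136, 136, 137, 131, 120, 116, 118, 118, 118, 117, 117]
185 [119, 120, 120, 120, 121, 117, 92, 56, 33, 35, 52, 70, 77, 79, 78, 77, 78, 77, 78, 77, 78, 77, 88, 118, 135, 139, 139, 138, 138, 138, 136, 133] [140, 139, 137, 137, 138, 137, 129, 119, 117, 118, 119, 118, 118, 118, 117, 118, 117]
190 [119, 119, 120, 121, 121, 117, 89, 52, 33, 37, 58, 74, 78, 78, 77, 77, 77, 78, 77, 77, 77, 78, 91, 122, 138, 140, 140, 138, 139, 138, 13
[... 1085 characters left out ...]
[49, 50, 51, 50, 50, 50, 52, 58, 73, 92, 110, 119, 119, 119]
361 up [120, 120, 121, 120, 120, 118, 112, 106, 113, 119, 121, 121, 122, 123] tab [132, 132, 133, 131, 117, 89, 64, 56, 54, 54, 54, 55, 56, 54, 54, 60, 72, 78, 79, 78, 77, 78, 78, 78, 78, 77, 78, 77, 78, 78, 77, 78, 78, 78, 78, 77, 77, 77, 77, 77, 77, 78, 77, 76, 78, 87, 106, 119, 122, 123] dn [122, 122, 122, 121, 115, 117, 120, 122, 121, 121, 121, 121, 121, 122]
(437, 130) [0.5414 0.2145 0.009 ]
(429, 219) [0.5407 0.1143 0.009 ]
(351, 128) [0.4509 0.2199 0.02  ]
(351, 222) [0.451  0.1169 0.02  ]
(361, 165) [0.4577 0.1903 0.059 ]
(361, 203) [0.4581 0.1528 0.059 ]
(367, 184) [0.4636 0.1718 0.059 ]
(354.5, 184) [0.4518 0.172  0.059 ]
```

```bash
cat >> h.py <<'E'
def go(p,yaw):
    "shift (tool axes) and turn (deg, tool axes) from the measured pose to TCP p, tool down, tool x at yaw deg"
    s=st();r=R.from_quat(s["tcp_rot"]);c,q=np.cos(np.radians(yaw)),np.sin(np.radians(yaw))
    rt=R.from_matrix(np.array([[c,q,0],[q,-c,0],[0,0,-1.]]))
    print("shift mm",np.round(1e3*r.inv().apply(np.array(p)-s["eef_pos"]),1),"turn",np.round((r.inv()*rt).as_rotvec(True),2))
E
python3 - <<'E'
from h import *
go([.458,.165,.12],89.6)
E
```

```text
t 2.05 p [0.4255 0.1811 0.2202] yaw of tool x 88.72 zax [-0.013 -0.017 -1.   ] F [0.1 0.1 0.2] M [ 0.06  0.01 -0.01] open 1.003
shift mm [-13.6  34.2 100. ] turn [-0.76  0.99 -0.89]
```

Emit:
apply_moves --moves '[[[0,0,0,-0.75,1.0,-0.9,-1],[-0.007,0.017,0.03,0,0,0,-1],[-0.007,0.017,0.04,0,0,0,-1],[0,0,0.03,0,0,0,-1],[0,0,0,0,0,0,-1],[0,0,0,0,0,0,-1]]]'

```text
time: 2.65
eef_pos: [0.4593, 0.1738, 0.1193]
tcp_rot: [0.705, 0.71, 0.005, -0.0]
contact_force: [0.5, 0.2, 0.5]
opening: 1.0
```

```bash
python3 - <<'E'
from h import *
go([.458,.165,.021],89.6)
c=ctrl.get_calibration("wrist");im=ctrl.read_camera("wrist")[:,:,::-1];cv2.imwrite("pics/w2.png",im)
import pickle;pickle.dump(c,open("w2.pkl","wb"))
E
```

```text
t 2.65 p [0.4593 0.1738 0.1193] yaw of tool x 90.42 zax [ 0.006  0.007 -1.   ] F [0.5 0.2 0.5] M [-0.04 -0.04  0.03] open 1.0
shift mm [-9.5 -2.  98.3] turn [ 0.35 -0.39  0.82]
```

View pics/w2.png

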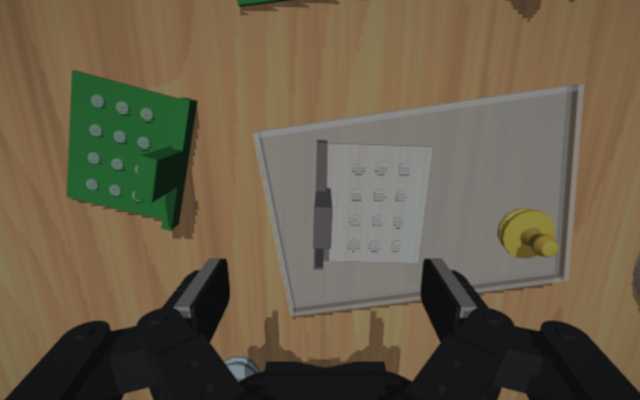

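```bash
python3 - <<'E'
from h import *
import pickle
c=pickle.load(open("w2.pkl","rb"));im=cv2.imread("pics/w2.png")
g=cv2.cvtColor(im,cv2.COLOR_BGR2GRAY)
print(g[180:275,322].tolist());print(g[225,308:340].tolist())
for uv,z in [((432,147),.009),((419,263.5),.009),((317,141),.02),((315,269),.02),((323,207),.059),((323,248.5),.059),((332,228),.059),((315,228),.059)]: print(uv,np.round(onz("wrist",uv,z,c),4))
E
```

```text
[78, 78, 79, 78, 79, 78, 79, 79, 79, 80, 76, 67, 58, 55, 55, 55, 55, 55, 55, 54, 55, 55, 55, 56, 55, 55, 58, 69, 77, 80, 79, 78, 79, 78, 79, 79, 79, 79, 79, 78, 79, 80, 78, 78, 79, 79, 79, 79, 78, 79, 79, 78, 78, 78, 79, 78, 78, 78, 78, 78, 78, 78, 78, 78, 78, 78, 78, 77, 68, 58, 53, 53, 54, 55, 54, 55, 54, 54, 54, 57, 59, 63, 64, 64, 65, 64, 69, 80, 87, 99, 112, 119, 120, 120, 120]
[121, 122, 122, 122, 117, 98, 81, 78, 79, 79, 78, 79, 78, 79, 79, 79, 79, 79, 79, 77, 78, 76, 77, 95, 125, 138, 139, 139, 139, 139, 140, 141]
(432, 147) [0.5411 0.214  0.009 ]
(419, 263.5) [0.5402 0.1148 0.009 ]
(317, 141) [0.4534 0.2194 0.02  ]
(315, 269) [0.4517 0.1154 0.02  ]
(323, 207) [0.4579 0.182  0.059 ]
(323, 248.5) [0.458  0.1525 0.059 ]
(332, 228) [0.4639 0.1674 0.059 ]
(315, 228) [0.4527 0.1673 0.059 ]
```

Emit:
apply_moves --moves '[[[-0.004,-0.001,0.02,0.35,-0.4,0.8,-1],[-0.003,0,0.03,0,0,0,-1],[0,0,0.03,0,0,0,-1],[0,0,0.018,0,0,0,-1],[0,0,0,0,0,0,-1]]]'

```text
time: 3.2
eef_pos: [0.4661, 0.1718, 0.0305]
tcp_rot: [0.707, 0.707, 0.009, 0.006]
contact_force: [-0.3, -0.4, 0.2]
opening: 1.004
```

```bash
python3 - <<'E'
from h import *
go([.4583,.1672,.021],89.5)
E
```

```text
t 3.2 p [0.4661 0.1718 0.0305] yaw of tool x 90.02 zax [ 0.022  0.004 -1.   ] F [-0.3 -0.4  0.2] M [0.04 0.05 0.04] open 1.004
shift mm [-4.6 -8.   9.3] turn [ 1.26 -0.23  0.51]
```

Emit:
apply_moves --moves '[[[-0.003,-0.005,0.003,1.2,-0.2,0.5,-1],[-0.0016,-0.003,0.003,0,0,0,-1],[0,0,0,0,0,0,-1]]]'

```text
time: 3.5
eef_pos: [0.4608, 0.1684, 0.0291]
tcp_rot: [0.71, 0.705, 0.003, 0.002]
contact_force: [-0.2, -0.6, 0.0]
opening: 1.003
```

```bash
python3 - <<'E'
from h import *
go([.4583,.1672,.021],89.5)
E
```

```text
t 3.5 p [0.4608 0.1684 0.0291] yaw of tool x 89.59 zax [ 0.008  0.002 -1.   ] F [-0.2 -0.6  0. ] M [-0.01  0.01 -0.02] open 1.003
shift mm [-1.2 -2.6  8.1] turn [ 0.44 -0.09  0.09]
```

Emit:
apply_moves --moves '[[[-0.0012,-0.0026,0.009,0.45,0,0,-1],[0,0,0,0,0,0,-1],[0,0,0,0,0,0,0]]]'

```text
time: 3.8
eef_pos: [0.4597, 0.1673, 0.0216]
tcp_rot: [0.71, 0.705, 0.002, 0.0]
contact_force: [-0.6, 0.2, 0.3]
opening: 0.857
```

```bash
python3 - <<'E'
from h import *
go([.4583,.1672,.021],89.5)
E
```

```text
t 3.8 p [0.4597 0.1673 0.0216] yaw of tool x 89.59 zax [ 0.004  0.002 -1.   ] F [-0.6  0.2  0.3] M [ 0.02  0.01 -0.08] open 0.857
shift mm [-0.1 -1.4  0.6] turn [ 0.21 -0.13  0.09]
```

Emit:
apply_moves --moves '[[[0,-0.0014,0,0.2,0,0,1],[0,0,0,0,0,0,1],[0,0,0,0,0,0,1],[0,0,0,0,0,0,1],[0,0,0,0,0,0,1],[0,0,0,0,0,0,1],[0,0,0,0,0,0,1],[0,0,0,0,0,0,1]]]' --force 60

```text
time: 4.6
eef_pos: [0.4584, 0.1673, 0.0218]
tcp_rot: [0.71, 0.705, 0.001, -0.001]
contact_force: [0.1, 0.5, 0.6]
opening: 0.132
```

```bash
python3 - <<'E'
from h import *
go([.4583,.1672,.021],89.5)
E
```

```text
t 4.6 p [0.4584 0.1673 0.0218] yaw of tool x 89.58 zax [ 0.     0.002 -1.   ] F [0.1 0.5 0.6] M [-0.01  0.   -0.01] open 0.132
shift mm [-0.1 -0.1  0.8] turn [ 0.01 -0.13  0.08]
```

Emit:
apply_moves --moves '[[[0,0,-0.01,0,0,0,1],[0,0,-0.02,0,0,0,1],[0,0,-0.03,0,0,0,1],[0,0,-0.03,0,0,0,1],[0,0,-0.02,0,0,0,1],[0,0,0,0,0,0,1],[0,0,0,0,0,0,1]]]'

```text
time: 5.3
eef_pos: [0.4556, 0.1667, 0.1357]
tcp_rot: [0.71, 0.705, -0.001, -0.003]
contact_force: [0.7, -0.7, -1.7]
opening: 0.131
```

```bash
python3 - <<'E'
from h import *
px={(-.125,.085,.02):(357.9,232),(-.125,-.085,.02):(438.1,244.7),(.110,.075,.052):(381.5,122.5),(.110,-.075,.052):(452.4,133.75),(.042,-.075,.052):(447.5,165.6),(.042,.075,.052):(376.3,154.4)}
W=[onz("top",v,k[2]) for k,v in px.items()]
th,t=fit([k[:2] for k in px],W);print("case",th,t)
M=np.array([[np.cos(th),-np.sin(th)],[np.sin(th),np.cos(th)]])
for n,p in dict(mouthstart=(-.135,0),home=(-.02,0),pl=(-.03,.07),pr=(-.03,-.07)).items(): print(n,np.round(M@p+t,4))
for p in [(343,190.8),(477.5,210)]: print("post case",np.round(M.T@(onz("top",p,.074)[:2]-t),4))
go([.47,-.12,.13],np.degrees(th)+90)
im=ctrl.read_camera("scene")[:,:,::-1];cv2.imwrite("pics/s2.png",im)
E
```

```text
res mm [[-1.0, -0.7], [-1.8, 0.9], [0.3, 0.4], [0.2, 0.7], [0.8, -0.8], [1.4, -0.5]]
case -0.17294380299660375 [ 0.58214801 -0.14969682]
mouthstart [ 0.4492 -0.1265]
home [ 0.5624 -0.1463]
pl [ 0.5646 -0.0756]
pr [ 0.5405 -0.2135]
post case [-0.049   0.1327]
post case [-0.0436 -0.1392]
t 5.3 p [0.4556 0.1667 0.1357] yaw of tool x 89.59 zax [-0.006  0.002 -1.   ] F [ 0.7 -0.7 -1.7] M [0.02 0.09 0.01] open 0.131
shift mm [-286.6   16.5    5.1] turn [-0.34 -0.07  9.5 ]
```

Emit:
apply_moves --moves '[[[0,0,0,-0.3,0,4.7,1],[0,0,0,0,0,4.7,1],[-0.036,0.0086,0,0,0,0,1],[-0.036,0.0086,0,0,0,0,1],[-0.036,0.0086,0,0,0,0,1],[-0.036,0.0086,0,0,0,0,1],[-0.036,0.0086,0,0,0,0,1],[-0.036,0.0086,0,0,0,0,1],[-0.036,0.0086,0,0,0,0,1],[-0.036,0.0086,0,0,0,0,1],[0,0,0,0,0,0,1],[0,0,0,0,0,0,1]]]'

```text
time: 6.55
eef_pos: [0.461, -0.1369, 0.1139]
tcp_rot: [0.766, 0.642, -0.01, -0.015]
contact_force: [0.4, 0.8, -0.9]
opening: 0.133
```

```bash
python3 - <<'E'
from h import *
go([.4738,-.1308,.1],80.1)
c=ctrl.get_calibration("wrist");im=ctrl.read_camera("wrist")[:,:,::-1];cv2.imwrite("pics/w3.png",im)
import pickle;pickle.dump(c,open("w3.pkl","wb"))
im=ctrl.read_camera("top")[:,:,::-1];cv2.imwrite("pics/t3.png",im)
E
```

```text
t 6.55 p [ 0.461  -0.1369  0.1139] yaw of tool x 79.94 zax [-0.034  0.01  -0.999] F [ 0.4  0.8 -0.9] M [ 0.06 -0.04  0.05] open 0.133
shift mm [ 8.2 12.  13.5] turn [-2.04 -0.21 -0.16]
```

View pics/w3.png

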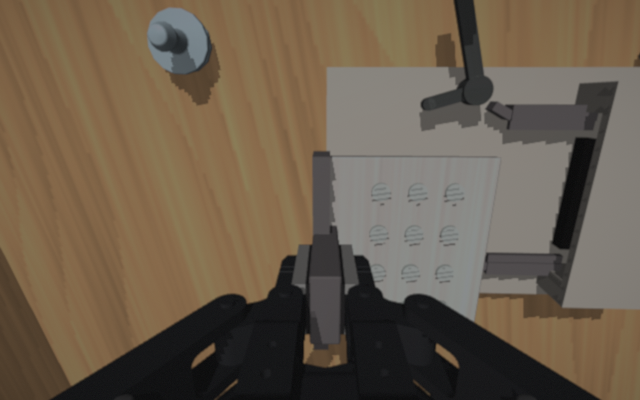

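The wrist view shows the board held level. The left deck corner is at (327,67), the left guide's inner lip is around (515..590,129), and the right guide's is around (486..558,254). The left lever's hub is at (477,89), with the nose at (427,104) clear of the path.

```bash
python3 - <<'E'
from h import *
import pickle
c=pickle.load(open("w3.pkl","rb"));im=cv2.imread("pics/w3.png");g=cv2.cvtColor(im,cv2.COLOR_BGR2GRAY)
for u in (525,545,565): print(u,g[98:136,u].tolist(),"R",g[246:285,u-15].tolist())
print("lead edge",g[170,485:515].tolist(),g[230,480:505].tolist()); print("deck rear",g[100,318:336].tolist(),"left",g[58:76,380].tolist())
th,t=-.17294,np.array([.58215,-.1497]);M=np.array([[np.cos(th),-np.sin(th)],[np.sin(th),np.cos(th)]])
for n,uv,z in [("deckcorner",(327,67),.02),("hub",(477.5,89),.045),("lipL",(520,129),.029),("lipL",(580,129),.029),("lipR",(490,254),.029),("lipR",(550,254),.029),("sheetL",(500,157),.1),("sheetR",(476,318),.1),("barL",(314,152),.111),("barLf",(329,152),.111)]:
    w=onz("wrist",uv,z,c);print(n,np.round(w,4),"case",np.round(M.T@(w[:2]-t),4))
E
```

```text
525 [130, 130, 130, 130, 130, 123, 102, 82, 76, 76, 76, 76, 76, 76, 76, 76, 76, 77, 76, 76, 76, 76, 76, 76, 76, 76, 77, 77, 76, 76, 76, 78, 82, 83, 83, 83, 83, 83] R [131, 131, 131, 131, 132, 128, 109, 76, 61, 70, 76, 76, 77, 77, 77, 75, 70, 72, 76, 77, 77, 77, 78, 76, 77, 77, 77, 77, 78, 81, 82, 83, 92, 117, 130, 131, 130, 130, 130]
545 [128, 128, 129, 129, 129, 122, 100, 80, 75, 75, 75, 76, 76, 76, 76, 76, 76, 76, 76, 76, 76, 76, 76, 76, 76, 76, 76, 76, 76, 76, 76, 77, 80, 82, 82, 82, 83, 82] R [130, 130, 131, 131, 131, 130, 121, 90, 62, 65, 74, 76, 77, 77, 76, 76, 71, 70, 75, 76, 77, 76, 76, 76, 77, 77, 76, 77, 77, 80, 83, 81, 90, 116, 129, 130, 130, 130, 130]
565 [128, 128, 128, 128, 129, 123, 101, 79, 74, 75, 75, 75, 76, 75, 75, 76, 75, 76, 75, 75, 75, 75, 75, 76, 75, 75, 75, 75, 76, 75, 76, 77, 80, 82, 82, 82, 82, 82] R [91, 90, 88, 87, 86, 87, 83, 70, 58, 60, 70, 75, 77, 77, 76, 76, 73, 69, 72, 75, 76, 76, 76, 76, 76, 70, 61, 54, 50, 48, 49, 48, 50, 51, 55, 55, 56, 56, 57]
lead edge [137, 135, 135, 134, 132, 133, 134, 135, 137, 138, 137, 137, 134, 128, 124, 129, 132, 132, 131,
[... 224 characters left out ...]
12, 115, 124, 132, 134, 134, 134, 134, 134, 134, 134, 134] left [114, 114, 114, 114, 114, 114, 114, 114, 118, 128, 131, 132, 133, 133, 133, 133, 133, 133]
deckcorner [ 0.4751 -0.0431  0.02  ] case [-0.1238  0.0866]
hub [ 0.5618 -0.0732  0.045 ] case [-0.0332  0.0718]
lipL [ 0.5944 -0.1042  0.029 ] case [0.0042 0.0469]
lipL [ 0.6325 -0.1109  0.029 ] case [0.0429 0.0469]
lipR [ 0.5723 -0.1932  0.029 ] case [-0.0022 -0.0445]
lipR [ 0.6153 -0.2001  0.029 ] case [ 0.0413 -0.0439]
sheetL [ 0.549  -0.1026  0.1   ] case [-0.0407  0.0407]
sheetR [ 0.5343 -0.19    0.1   ] case [-0.0402 -0.0479]
barL [ 0.4648 -0.084   0.111 ] case [-0.1269  0.0446]
barLf [ 0.4713 -0.0851  0.111 ] case [-0.1203  0.0446]
```

Emit:
apply_moves --moves '[[[0.004,0.006,0.006,-2.0,-0.2,0,1],[0.005,0.006,0.006,0,0,0,1],[0,0,0,0,0,0,1],[0,0,0,0,0,0,1]]]'

```text
time: 7.05
eef_pos: [0.4743, -0.1245, 0.1003]
tcp_rot: [0.764, 0.645, -0.0, -0.001]
contact_force: [-0.2, 0.2, -0.1]
opening: 0.134
```

```bash
cat > case.py <<'E'
from h import *
th,t=-.17294,np.array([.5824,-.1483]);M=np.array([[np.cos(th),-np.sin(th)],[np.sin(th),np.cos(th)]])
def gc(x,y,z,yaw=80.1):
    s=ctrl.get_state();print("TCP in case mm",np.round(1e3*M.T@(s["eef_pos"][:2]-t),1),"F case",np.round(M.T@s["contact_force"][:2],1))
    go([*(M@[x,y]+t),z],yaw)
E
python3 -c "
from case import *
gc(-.11,0,.045)"
```

```text
TCP in case mm [-110.6    4.8] F case [-0.2  0.2]
t 7.05 p [ 0.4743 -0.1245  0.1003] yaw of tool x 80.4 zax [-0.002  0.001 -1.   ] F [-0.2  0.2 -0.1] M [-0.03  0.01 -0.  ] open 0.134
shift mm [-4.9  0.7 55.3] turn [-0.15 -0.05  0.3 ]
```

Emit:
apply_moves --moves '[[[-0.003,0.0005,0.012,0,0,0.3,1],[-0.002,0,0.012,0,0,0,1],[0,0,0.012,0,0,0,1],[0,0,0.012,0,0,0,1],[0,0,0.005,0,0,0,1],[0,0,0,0,0,0,1]]]'

```text
time: 7.65
eef_pos: [0.473, -0.1294, 0.0418]
tcp_rot: [0.765, 0.644, -0.001, -0.002]
contact_force: [-0.7, -0.2, -1.7]
opening: 0.133
```

```bash
python3 -c "
from case import *
gc(-.11,0,.038)
c=ctrl.get_calibration('wrist');im=ctrl.read_camera('wrist')[:,:,::-1];cv2.imwrite('pics/w4.png',im)
import pickle;pickle.dump(c,open('w4.pkl','wb'))"
```

```text
TCP in case mm [-111.1   -0.2] F case [-0.6 -0.3]
t 7.65 p [ 0.473  -0.1294  0.0418] yaw of tool x 80.11 zax [-0.005  0.002 -1.   ] F [-0.7 -0.2 -1.7] M [-0.04  0.05  0.02] open 0.133
shift mm [0.2 1.1 3.8] turn [-0.3  -0.08  0.01]
```

View pics/w4.png

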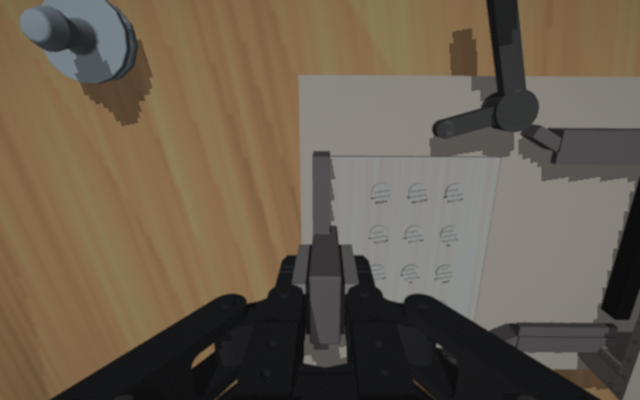

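```bash
python3 -c "
from case import *
import pickle
c=pickle.load(open('w4.pkl','rb'));g=cv2.cvtColor(cv2.imread('pics/w4.png'),cv2.COLOR_BGR2GRAY)
print(g[120:190,600].tolist());print(g[148:162,450].tolist(),g[315:356,540].tolist(), g[315:356,590].tolist())
print('lead',g[180,485:510].tolist())
for n,uv,z in [('sheetL',(345,155.5),.029),('sheetL',(495,156),.029),('lipL',(570,162.5),.029),('lipL',(635,162.5),.029),('lipR',(520,325),.029),('lipR',(600,325),.029),('corner',(300,76),.02)]:
    w=onz('wrist',uv,z,c);print(n,np.round(M.T@(w[:2]-t),4))
"
```

```text
[128, 128, 128, 128, 128, 129, 126, 113, 83, 61, 64, 73, 74, 75, 76, 75, 75, 75, 76, 75, 75, 75, 75, 75, 75, 76, 75, 76, 74, 75, 76, 75, 75, 75, 76, 76, 76, 76, 76, 75, 76, 76, 76, 76, 78, 81, 82, 82, 82, 82, 82, 82, 82, 82, 82, 81, 85, 97, 103, 104, 102, 103, 118, 128, 129, 129, 129, 129, 129, 129]
[85, 85, 85, 85, 85, 85, 84, 84, 96, 119, 133, 137, 136, 136] [129, 128, 128, 129, 129, 129, 125, 99, 67, 53, 51, 56, 67, 74, 75, 75, 76, 75, 75, 75, 72, 64, 65, 71, 74, 74, 75, 74, 75, 74, 74, 75, 75, 74, 74, 74, 83, 111, 125, 127, 126] [126, 126, 127, 126, 127, 127, 123, 104, 73, 54, 50, 55, 63, 70, 73, 74, 74, 73, 73, 74, 71, 64, 62, 69, 72, 73, 73, 73, 73, 73, 73, 72, 73, 73, 74, 73, 71, 61, 51, 50, 53]
lead [137, 136, 136, 135, 135, 137, 138, 139, 140, 138, 137, 133, 126, 128, 132, 133, 133, 133, 133, 133, 133, 133, 133, 132, 133]
sheetL [-0.1022  0.0494]
sheetL [-0.0317  0.0492]
lipL [0.0041 0.0461]
lipL [0.0347 0.0462]
lipR [-0.0033 -0.0453]
lipR [ 0.0409 -0.0451]
corner [-0.1233  0.085 ]
```

Emit:
apply_moves --moves '[[[0.0008,0.001,0.002,-0.3,0,0,1],[0,0,0.001,0,0,0,1],[0,0,0,0,0,0,1]]]'

```text
time: 8.0
eef_pos: [0.4752, -0.1292, 0.04]
tcp_rot: [0.765, 0.644, 0.001, 0.001]
contact_force: [-0.1, -0.2, -0.8]
opening: 0.131
```

```bash
python3 -c "
from case import *
gc(-.11,0.0005,.038)"
```

```text
TCP in case mm [-108.9    0.4] F case [-0.1 -0.2]
t 8.0 p [ 0.4752 -0.1292  0.04  ] yaw of tool x 80.11 zax [ 0.003  0.    -1.   ] F [-0.1 -0.2 -0.8] M [-0.05  0.05 -0.01] open 0.131
shift mm [ 0.1 -1.1  2. ] turn [ 0.17 -0.03  0.01]
```

Emit:
apply_moves --moves '[[[0,0.001,0.0015,0.15,0,0,1],[0,0.005,0,0,0,0,1],[0,0.006,0,0,0,0,1],[0,0,0,0,0,0,1]]]'

```text
time: 8.4
eef_pos: [0.4891, -0.1319, 0.0396]
tcp_rot: [0.765, 0.644, 0.001, 0.001]
contact_force: [0.8, 0.3, -1.5]
opening: 0.131
```

```bash
python3 -c "
from case import *
gc(-.05,0.0005,.0382)"
```

```text
TCP in case mm [-94.7   0.1] F case [0.7 0.4]
t 8.4 p [ 0.4891 -0.1319  0.0396] yaw of tool x 80.11 zax [ 0.003 -0.001 -1.   ] F [ 0.8  0.3 -1.5] M [-0.03 -0.03  0.02] open 0.131
shift mm [ 0.4 44.7  1.6] turn [0.18 0.02 0.01]
```

Emit:
apply_moves --moves '[[[0,0,0.002,0.15,0,0,1],[0,0,0.0015,0,0,0,1],[0,0,0,0,0,0,1]]]'

```text
time: 8.7
eef_pos: [0.4909, -0.1326, 0.0382]
tcp_rot: [0.765, 0.644, 0.0, 0.001]
contact_force: [0.8, -0.0, -1.7]
opening: 0.134
```

```bash
python3 -c "
from case import *
gc(-.05,0.0005,.0382)"
```

```text
TCP in case mm [-92.8  -0.3] F case [0.8 0.1]
t 8.7 p [ 0.4909 -0.1326  0.0382] yaw of tool x 80.13 zax [ 0.002 -0.001 -1.   ] F [ 0.8 -0.  -1.7] M [ 0.01  0.02 -0.02] open 0.134
shift mm [ 0.7 42.8  0.1] turn [0.13 0.04 0.03]
```

Emit:
apply_moves --moves '[[[0.0007,0.005,0.0003,0,0,0,1],[0,0.006,0,0,0,0,1],[0,0.006,0,0,0,0,1],[0,0,0,0,0,0,1]]]'

```text
time: 9.1
eef_pos: [0.5093, -0.135, 0.0379]
tcp_rot: [0.765, 0.644, 0.001, 0.001]
contact_force: [0.4, -0.2, 0.6]
opening: 0.132
```

```bash
python3 -c "
from case import *
gc(-.05,0.0005,.0382)"
```

```text
TCP in case mm [-74.3   0.5] F case [ 0.4 -0.1]
t 9.1 p [ 0.5093 -0.135   0.0379] yaw of tool x 80.12 zax [ 0.002 -0.001 -1.   ] F [ 0.4 -0.2  0.6] M [ 0.09 -0.06 -0.01] open 0.132
shift mm [-0.  24.3 -0.3] turn [0.13 0.04 0.02]
```

Emit:
apply_moves --moves '[[[0,0.006,0,0,0,0,1],[0,0.006,0,0,0,0,1],[0,0.005,0,0,0,0,1],[0,0,0,0,0,0,1]]]'

```text
time: 9.5
eef_pos: [0.5279, -0.1383, 0.0379]
tcp_rot: [0.765, 0.644, 0.001, 0.001]
contact_force: [-0.9, -1.1, 2.4]
opening: 0.136
```

```bash
python3 -c "
from case import *
gc(-.046,0.0005,.0382)"
```

```text
TCP in case mm [-55.4   0.5] F case [-0.7 -1.2]
t 9.5 p [ 0.5279 -0.1383  0.0379] yaw of tool x 80.12 zax [ 0.002 -0.001 -1.   ] F [-0.9 -1.1  2.4] M [ 0.03 -0.04 -0.02] open 0.136
shift mm [ 0.   9.4 -0.3] turn [0.15 0.03 0.02]
```

Emit:
apply_moves --moves '[[[0,0.003,0,0,0,0,1],[0,0.003,-0.0003,0,0,0,1],[0,0,0,0,0,0,1]]]'

```text
time: 9.8
eef_pos: [0.5343, -0.1393, 0.0379]
tcp_rot: [0.765, 0.644, 0.001, 0.001]
contact_force: [0.2, -1.0, 0.6]
opening: 0.135
```

Emit:
apply_moves --moves '[[[0,0.002,0,0,0,0,1],[0,0,0,0,0,0,1],[0,0,0,0,0,0,1]]]'

```text
time: 10.1
eef_pos: [0.5363, -0.1396, 0.0379]
tcp_rot: [0.765, 0.644, 0.001, 0.001]
contact_force: [0.4, 0.3, 1.0]
opening: 0.134
```

```bash
python3 -c "
from case import *
gc(-.042,0.0005,.0382)"
```

```text
TCP in case mm [-46.9   0.6] F case [0.4 0.3]
t 10.1 p [ 0.5363 -0.1396  0.0379] yaw of tool x 80.11 zax [ 0.002 -0.001 -1.   ] F [0.4 0.3 1. ] M [ 0.07 -0.01  0.01] open 0.134
shift mm [-0.1  4.9 -0.3] turn [0.13 0.02 0.01]
```

Emit:
apply_moves --moves '[[[0,0.002,0,0,0,0,1],[0,0.002,0,0,0,0,1],[0,0,0,0,0,0,1]]]'

```text
time: 10.4
eef_pos: [0.5403, -0.1403, 0.0379]
tcp_rot: [0.765, 0.643, 0.0, 0.001]
contact_force: [0.4, -0.5, -0.1]
opening: 0.135
```

Emit:
apply_moves --moves '[[[0,0.002,0,0,0,0,1],[0,0,0,0,0,0,1],[0,0,0,0,0,0,1]]]'

```text
time: 10.7
eef_pos: [0.5425, -0.1407, 0.0379]
tcp_rot: [0.765, 0.643, 0.001, 0.001]
contact_force: [-0.5, -0.3, 0.7]
opening: 0.136
```

Emit:
apply_moves --moves '[[[0,0.002,0,0,0,0,1],[0,0,0,0,0,0,1],[0,0,0,0,0,0,1]]]'

```text
time: 11.0
eef_pos: [0.5446, -0.1411, 0.0379]
tcp_rot: [0.765, 0.643, 0.001, 0.001]
contact_force: [-0.5, -0.0, 0.6]
opening: 0.134
```

Emit:
apply_moves --moves '[[[0,0.001,0,0,0,0,1],[0,0,0,0,0,0,1],[0,0,0,0,0,0,1]]]'

```text
time: 11.3
eef_pos: [0.5457, -0.1412, 0.0379]
tcp_rot: [0.765, 0.643, 0.001, 0.001]
contact_force: [-0.2, -0.1, 1.4]
opening: 0.134
```

Emit:
apply_moves --moves '[[[0,0.002,0,0,0,0,1],[0,0,0,0,0,0,1],[0,0,0,0,0,0,1]]]'

```text
time: 11.6
eef_pos: [0.5466, -0.1413, 0.0379]
tcp_rot: [0.766, 0.643, -0.0, -0.001]
contact_force: [-1.8, 0.1, 1.9]
opening: 0.136
```

Emit:
apply_moves --moves '[[[0,0.001,0,0,0,0,1],[0,0,0,0,0,0,1],[0,0,0,0,0,0,1]]]'

```text
time: 11.9
eef_pos: [0.547, -0.1413, 0.0379]
tcp_rot: [0.766, 0.643, -0.001, -0.001]
contact_force: [-2.5, 0.4, 1.9]
opening: 0.131
```

Emit:
apply_moves --moves '[[[0,0.001,0,0,0,0,1],[0,0,0,0,0,0,1],[0,0,0,0,0,0,1]]]'

```text
time: 12.2
eef_pos: [0.5478, -0.1415, 0.038]
tcp_rot: [0.766, 0.643, -0.001, -0.002]
contact_force: [-4.6, 0.6, 3.8]
opening: 0.131
```

```bash
python3 -c "
from case import *
gc(-.036,0.0005,.0382)"
```

```text
TCP in case mm [-35.3   0.7] F case [-4.6 -0.2]
t 12.2 p [ 0.5478 -0.1415  0.038 ] yaw of tool x 80.09 zax [-0.004  0.001 -1.   ] F [-4.6  0.6  3.8] M [ 0.18  0.35 -0.02] open 0.131
shift mm [-0.2 -0.7 -0.2] turn [-0.23 -0.04 -0.01]
```

Emit:
apply_moves --moves '[[[0,0.001,0,0,0,0,1],[0,0,0,0,0,0,1],[0,0,0,0,0,0,1]]]'

```text
time: 12.5
eef_pos: [0.5485, -0.1416, 0.0381]
tcp_rot: [0.766, 0.643, -0.001, -0.002]
contact_force: [-4.3, -0.3, 3.8]
opening: 0.133
```

```bash
python3 -c "
from case import *
gc(-.034,0.0005,.0382)
c=ctrl.get_calibration('wrist');im=ctrl.read_camera('wrist')[:,:,::-1];cv2.imwrite('pics/w5.png',im)
import pickle;pickle.dump(c,open('w5.pkl','wb'))"
```

```text
TCP in case mm [-34.6   0.8] F case [-4.2 -1.1]
t 12.5 p [ 0.5485 -0.1416  0.0381] yaw of tool x 80.09 zax [-0.005  0.002 -1.   ] F [-4.3 -0.3  3.8] M [0.15 0.4  0.02] open 0.133
shift mm [-0.3  0.6 -0.1] turn [-0.3  -0.04 -0.01]
```

View pics/w5.png

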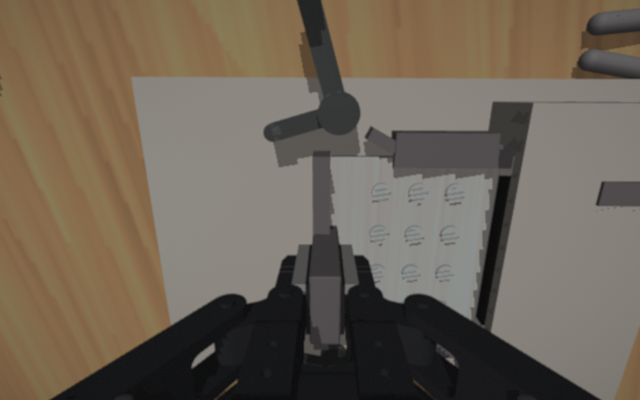

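Emit:
apply_moves --moves '[[[0,0.001,0,0,0,0,1],[0,0,0,0,0,0,1],[0,0,0,0,0,0,1],[0,0,0,0,0,0,1]]]'

```text
time: 12.95
eef_pos: [0.5492, -0.1417, 0.0381]
tcp_rot: [0.765, 0.643, -0.002, -0.003]
contact_force: [-4.3, 0.0, 3.8]
opening: 0.13
```

```bash
python3 -c "
from case import *
gc(-.034,0.0005,.0382)"
```

```text
TCP in case mm [-33.9   0.8] F case [-4.3 -0.7]
t 12.95 p [ 0.5492 -0.1417  0.0381] yaw of tool x 80.1 zax [-0.006  0.002 -1.   ] F [-4.3  0.   3.8] M [ 0.2   0.35 -0.03] open 0.13
shift mm [-0.3 -0.1 -0.1] turn [-0.35 -0.04 -0.  ]
```

The reaction stays at about 4.3 N while the board advances roughly 1.5 mm, so the spring is giving. I'll release and lift.

Emit:
apply_moves --moves '[[[0,0,0,0,0,0,0.3],[0,0,0,0,0,0,0],[0,0,0,0,0,0,0],[0,0,0,0,0,0,0],[0,0,-0.01,0,0,0,0],[0,0,-0.03,0,0,0,0],[0,0,-0.04,0,0,0,0],[0,0,-0.03,0,0,0,0],[0,0,0,0,0,0,0],[0,0,0,0,0,0,0]]]'

```text
time: 13.95
eef_pos: [0.5517, -0.1421, 0.1538]
tcp_rot: [0.765, 0.644, 0.0, 0.001]
contact_force: [-1.0, -0.2, -0.6]
opening: 0.499
```

```bash
python3 -c "
from case import *
gc(-.0425,0.135,.13,90)
for n in ('top','scene'): cv2.imwrite(f'pics/{n}6.png',ctrl.read_camera(n)[:,:,::-1])
c=ctrl.get_calibration('wrist');im=ctrl.read_camera('wrist')[:,:,::-1]
import pickle;pickle.dump(c,open('w6.pkl','wb'))
cv2.imwrite('pics/w6.png',im)"
```

```text
TCP in case mm [-31.3   0.8] F case [-0.9 -0.4]
t 13.95 p [ 0.5517 -0.1421  0.1538] yaw of tool x 80.12 zax [ 0.002 -0.001 -1.   ] F [-1.  -0.2 -0.6] M [0.02 0.03 0.05] open 0.499
shift mm [134.2 -11.2  23.7] turn [ 0.1   0.03 -9.88]
```

View pics/w6.png

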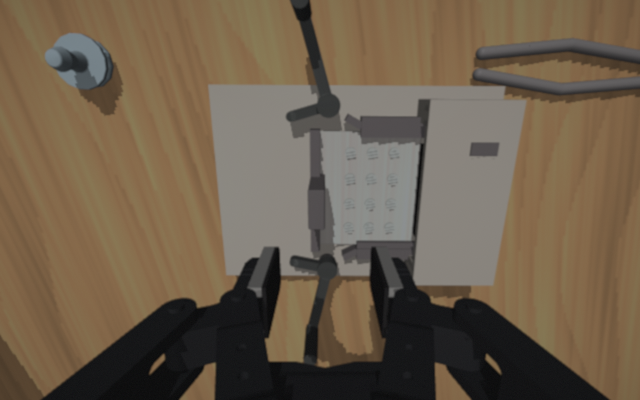

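The board lies straight under the guides with its tab at (317,202). The left lever's hub is at (328,105) and its post top at (302,6). The right hub is at (325,267) and its post top around (310,357).

```bash
python3 -c "
from case import *
import pickle
c=pickle.load(open('w6.pkl','rb'))
def C(uv,z,cam='wrist',cc=None):
    w=onz(cam,uv,z,cc);return np.round(1e3*(M.T@(w[:2]-t)),1)
print('tabtop',C((317,185),.075,'wrist',c),C((317,228),.075,'wrist',c))
for uv in [(302,4),(310,357)]: print('post',C(uv,.074,'wrist',c))
for uv in [(328,104),(325,267)]: print('hub',[C(uv,z,'wrist',c) for z in (.03,.04,.05)])
g=cv2.imread('pics/top6.png');o=cv2.resize(g[150:250,330:490],(800,500),interpolation=3);cv2.imwrite('pics/crop6.png',cv2.convertScaleAbs(o,alpha=1.5))
"
```

```text
tabtop [-37.4  18.4] [-37.6 -13.5]
post [-45.5 128.8]
post [ -44.3 -128.7]
hub [array([-29.5,  70.9]), array([-29.6,  71.2]), array([-29.7,  71.4])]
hub [array([-31.8, -70. ]), array([-31.8, -64.4]), array([-31.9, -58.8])]
```

Emit:
apply_moves --moves '[[[0,0,0,0,0,-7.7,0],[0,0,0,0,0,-7.7,0],[0,0,0,0,0,0,0]]]'

```text
time: 14.4
eef_pos: [0.5484, -0.1408, 0.147]
tcp_rot: [0.669, 0.743, -0.001, -0.005]
contact_force: [-0.6, 0.3, 0.9]
opening: 0.502
```

```bash
python3 -c "
from case import *
gc(-.0474,.1326,.1,95.6)"
```

```text
TCP in case mm [-34.8   1.6] F case [-0.6  0.2]
t 14.4 p [ 0.5484 -0.1408  0.147 ] yaw of tool x 96.02 zax [-0.009  0.004 -1.   ] F [-0.6  0.3  0.9] M [-0.05  0.   -0.03] open 0.502
shift mm [129.2  24.2  47.5] turn [-0.5  -0.3   0.42]
```

Emit:
apply_moves --moves '[[[0.03,0.0055,0.005,-0.5,-0.3,0.4,0],[0.031,0.006,0.01,0,0,0,0],[0.032,0.006,0.01,0,0,0,0],[0.03,0.005,0.01,0,0,0,0],[0,0,0,0,0,0,0],[0,0,0,0,0,0,0]]]'

```text
time: 15.0
eef_pos: [0.5559, -0.0126, 0.1041]
tcp_rot: [0.679, 0.734, -0.003, -0.005]
contact_force: [-0.1, -0.3, 0.8]
opening: 0.499
```

```bash
python3 -c "
from case import *
gc(-.0474,.1326,.042,95.6)
c=ctrl.get_calibration('wrist');im=ctrl.read_camera('wrist')[:,:,::-1]
import pickle;pickle.dump(c,open('w7.pkl','wb'))
cv2.imwrite('pics/w7.png',im)"
```

```text
TCP in case mm [-49.5 129.2] F case [-0.1 -0.3]
t 15.0 p [ 0.5559 -0.0126  0.1041] yaw of tool x 94.42 zax [-0.011  0.002 -1.   ] F [-0.1 -0.3  0.8] M [-0.03 -0.01 -0.02] open 0.499
shift mm [ 2.7  3.5 62.1] turn [-0.61 -0.16 -1.18]
```

View pics/w7.png

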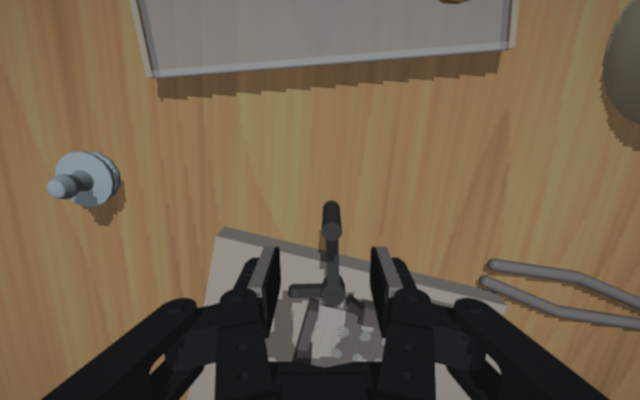

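The left post's top is at (331,231), nearly centred between the pads.

```bash
python3 -c "
from case import *
import pickle
c=pickle.load(open('w7.pkl','rb'))
for uv,z in [((331,231),.074),((333,291),.045)]:
    w=onz('wrist',uv,z,c);print(np.round(1e3*(M.T@(w[:2]-t)),1))
"
```

```text
[-48.  133.6]
[-31.9  78.4]
```

Emit:
apply_moves --moves '[[[0.002,0.0015,0.012,-0.6,0,-1.1,0],[0.002,0.0015,0.015,0,0,0,0],[0,0,0.015,0,0,0,0],[0,0,0.013,0,0,0,0],[0,0,0.003,0,0,0,0],[0,0,0,0,0,0,0]]]'

```text
time: 15.65
eef_pos: [0.5589, -0.0128, 0.0425]
tcp_rot: [0.676, 0.737, 0.001, -0.001]
contact_force: [0.1, -0.0, -0.1]
opening: 0.498
```

```bash
python3 -c "
from case import *
gc(-.048,.1336,.042,95.6)"
```

```text
TCP in case mm [-46.4 129.4] F case [ 0.1 -0. ]
t 15.65 p [ 0.5589 -0.0128  0.0425] yaw of tool x 94.97 zax [-0.     0.002 -1.   ] F [ 0.1 -0.  -0.1] M [-0.01 -0.01 -0.07] open 0.498
shift mm [ 4.4 -0.4  0.5] turn [-0.01 -0.12 -0.63]
```

Emit:
apply_moves --moves '[[[0.0045,-0.0005,0,0,0,-0.6,0],[0,0,0,0,0,0,0],[0,0,0,0,0,0,1],[0,0,0,0,0,0,1],[0,0,0,0,0,0,1],[0,0,0,0,0,0,1],[0,0,0,0,0,0,1]]]' --force 35

```text
time: 16.35
eef_pos: [0.5592, -0.0082, 0.0441]
tcp_rot: [0.672, 0.741, 0.001, 0.001]
contact_force: [0.5, 0.3, -1.2]
opening: 0.128
```

```bash
cat >> case.py <<'E'
def lever(side,lean,z=.042):
    "side +1 left / -1 right; lean deg from straight out towards the rear; radius 65"
    a=np.radians(lean);p=np.array([-.03-.065*np.sin(a),side*(.07+.065*np.cos(a))])
    s=ctrl.get_state();q=1e3*M.T@(s["eef_pos"][:2]-t)-[-30,side*70];print("now: lean",np.round(np.degrees(np.arctan2(-q[0],side*q[1])),1),"r",np.round(np.hypot(*q),1))
    gc(*p,z,(90+lean if side>0 else 90-lean)+np.degrees(th))
E
python3 -c "
from case import *
lever(1,15.8)"
```

```text
now: lean 14.8 r 66.2
TCP in case mm [-47. 134.] F case [0.5 0.4]
t 16.35 p [ 0.5592 -0.0082  0.0441] yaw of tool x 95.62 zax [ 0.003  0.001 -1.   ] F [ 0.5  0.3 -1.2] M [-0.03  0.02 -0.  ] open 0.128
shift mm [-1.2 -1.1  2.1] turn [ 0.18 -0.05 -0.28]
```

Emit:
apply_moves --moves '[[[-0.0003,-0.005,0,0,0,-4.5,1],[-0.0003,-0.0058,0,0,0,-5,1],[-0.0003,-0.0058,0,0,0,-5,1],[-0.0003,-0.0058,0,0,0,-5,1],[-0.0003,-0.0058,0,0,0,-5,1],[0,0,0,0,0,0,1]]]'

```text
time: 16.95
eef_pos: [0.5384, -0.0146, 0.0441]
tcp_rot: [0.495, 0.869, 0.008, 0.008]
contact_force: [-1.0, -0.9, -1.3]
opening: 0.124
```

```bash
python3 -c "
from case import *
lever(1,65)"
```

```text
now: lean 33.8 r 65.2
TCP in case mm [-66.3 124.1] F case [-0.9 -1. ]
t 16.95 p [ 0.5384 -0.0146  0.0441] yaw of tool x 120.68 zax [ 0.022  0.007 -1.   ] F [-1.  -0.9 -1.3] M [-0.47  0.48  0.04] open 0.124
shift mm [ -5.5 -34.6   1.3] turn [  1.19   0.55 -24.4 ]
```

Emit:
apply_moves --moves '[[[0.0003,-0.006,0,0.6,0.3,-4,1],[0.0003,-0.006,0,0.6,0.2,-4,1],[0.0,-0.006,0,0,0,-4,1],[0,-0.006,0,0,0,-4,1],[-0.0003,-0.006,0,0,0,-4,1],[0,0,0,0,0,0,1]]]'

```text
time: 17.55
eef_pos: [0.521, -0.0266, 0.0441]
tcp_rot: [0.338, 0.941, 0.01, 0.005]
contact_force: [-1.3, -3.7, -2.4]
opening: 0.126
```

```bash
python3 -c "
from case import *
lever(1,90)"
```

```text
now: lean 52.6 r 64.8
TCP in case mm [-81.5 109.3] F case [-0.7 -3.9]
t 17.55 p [ 0.521  -0.0266  0.0441] yaw of tool x 140.49 zax [ 0.017  0.015 -1.   ] F [-1.3 -3.7 -2.4] M [-0.94  0.43 -0.01] open 0.126
shift mm [ -7.6 -40.9   1.2] turn [  1.19   0.53 -29.6 ]
```

Emit:
apply_moves --moves '[[[0.0005,-0.007,0,0.6,0.3,-3,1],[0.0005,-0.007,0,0.6,0.3,-3,1],[0.0,-0.007,0,0.2,0.2,-3,1],[0,-0.007,0,0.2,0.2,-3,1],[-0.0003,-0.007,0,0,0,-3,1],[0,0,0,0,0,0,1]]]'

```text
time: 18.15
eef_pos: [0.5079, -0.043, 0.044]
tcp_rot: [0.216, 0.976, 0.012, -0.0]
contact_force: [-1.6, -3.6, -1.8]
opening: 0.131
```

```bash
python3 -c "
from case import *
lever(1,90)"
```

```text
now: lean 71.2 r 65.0
TCP in case mm [-91.5  90.9] F case [-1.  -3.8]
t 18.15 p [ 0.5079 -0.043   0.044 ] yaw of tool x 155.11 zax [ 0.005  0.024 -1.   ] F [-1.6 -3.6 -1.8] M [-1.18  0.26  0.08] open 0.131
shift mm [ -2.1 -21.1   1.5] turn [  1.43  -0.14 -14.99]
```

Emit:
apply_moves --moves '[[[0,-0.007,0,0.7,0,-3,1],[0,-0.007,0,0.6,0,-3,1],[0.0,-0.007,0,0.2,0,-3,1],[0,-0.006,0,0.2,0,-3,1],[0,-0.004,0,0,0,-2,1],[0,0,0,0,0,0,1]]]'

```text
time: 18.75
eef_pos: [0.5017, -0.0592, 0.044]
tcp_rot: [0.1, 0.995, 0.011, 0.002]
contact_force: [-0.6, -2.4, -1.7]
opening: 0.124
```

```bash
python3 -c "
from case import *
lever(1,90)"
```

```text
now: lean 86.5 r 65.0
TCP in case mm [-94.8  73.9] F case [-0.1 -2.5]
t 18.75 p [ 0.5017 -0.0592  0.044 ] yaw of tool x 168.57 zax [ 0.005  0.022 -1.   ] F [-0.6 -2.4 -1.7] M [-0.96  0.18  0.04] open 0.124
shift mm [ 0.1 -4.   1.9] turn [ 1.28  0.08 -1.52]
```

Emit:
apply_moves --moves '[[[0,-0.004,0,1.2,0,-1.5,1],[0,-0.003,0,0,0,0,1],[0,-0.003,0,0,0,0,1],[0,0,0,0,0,0,1]]]'

```text
time: 19.15
eef_pos: [0.5011, -0.0612, 0.044]
tcp_rot: [0.092, 0.996, 0.008, 0.001]
contact_force: [-0.6, -2.9, -1.5]
opening: 0.122
```

```bash
python3 -c "
from case import *
lever(1,90)"
```

```text
now: lean 88.4 r 65.1
TCP in case mm [-95.   71.8] F case [-0.1 -2.9]
t 19.15 p [ 0.5011 -0.0612  0.044 ] yaw of tool x 169.48 zax [ 0.004  0.016 -1.   ] F [-0.6 -2.9 -1.5] M [-0.92  0.24 -0.03] open 0.122
shift mm [-0.1 -1.9  2. ] turn [ 0.96  0.06 -0.61]
```

Emit:
apply_moves --moves '[[[0,-0.006,0,0,0,0,1],[0,-0.006,0,0,0,0,1],[0,-0.006,0,0,0,0,1]]]'

```text
time: 19.45
eef_pos: [0.5005, -0.063, 0.0439]
tcp_rot: [0.101, 0.995, 0.027, 0.003]
contact_force: [9.0, 27.1, 0.9]
opening: 0.123
```

```bash
python3 -c "
from case import *
lever(1,90)"
```

```text
now: lean 90.1 r 65.4
TCP in case mm [-95.4  69.9] F case [ 4.2 28.2]
t 19.45 p [ 0.5005 -0.063   0.0439] yaw of tool x 168.43 zax [ 0.011  0.052 -0.999] F [ 9.  27.1  0.9] M [ 3.34 -1.25  0.07] open 0.123
shift mm [-0.3  0.   1.9] turn [ 3.07  0.09 -1.66]
```

The left lever is at its stop: lean 90.1° with 28 N of reaction. I'll let go and move to the right lever.

Emit:
apply_moves --moves '[[[0,0,0,1.5,0,0,1],[0,0,0,0,0,0,0],[0,0,0,0,0,0,0],[0,0,0,0,0,0,0],[0,0,-0.02,0,0,0,0],[0,0,-0.03,0,0,0,0],[0,0,-0.03,0,0,0,0],[0,0,0,0,0,0,0]]]'

```text
time: 20.25
eef_pos: [0.4993, -0.0677, 0.1264]
tcp_rot: [0.104, 0.994, 0.014, 0.0]
contact_force: [0.2, 0.8, 1.1]
opening: 0.499
```

```bash
python3 -c "
from case import *
lever(-1,12.5,.13)
for n in ('top','wrist'): cv2.imwrite(f'pics/{n}8.png',ctrl.read_camera(n)[:,:,::-1])
g=cv2.imread('pics/top8.png');print(onz('top',(478,210),.074))"
```

```text
now: lean 154.1 r 150.2
TCP in case mm [-95.7  65.1] F case [0.  0.8]
t 20.25 p [ 0.4993 -0.0677  0.1264] yaw of tool x 168.06 zax [ 0.003  0.027 -1.   ] F [0.2 0.8 1.1] M [-0.   -0.06 -0.01] open 0.499
shift mm [ -58.6 -196.4   -9.1] turn [  1.    -1.45 100.46]
[ 0.51520502 -0.28033102  0.074     ]
```

Emit:
apply_moves --moves '[[[0,0,-0.005,1.0,-1.4,8.4,0],[0,0,-0.005,0,0,8.5,0],[0,0,-0.005,0,0,8.5,0],[0,0,0,0,0,8.5,0],[0,0,0,0,0,8.5,0],[0,0,0,0,0,8.5,0],[0,0,0,0,0,8.5,0],[0,0,0,0,0,8.5,0],[0,0,0,0,0,8.5,0],[0,0,0,0,0,8.5,0],[0,0,0,0,0,8.5,0],[0,0,0,0,0,5,0]]]'

```text
time: 21.55
eef_pos: [0.4817, -0.0659, 0.1148]
tcp_rot: [0.828, 0.56, -0.005, -0.014]
contact_force: [0.4, 0.0, 0.8]
opening: 0.502
```

```bash
python3 -c "
from case import *
lever(-1,12.5,.12)"
```

```text
now: lean 148.1 r 157.7
TCP in case mm [-113.4   63.9] F case [0.4 0.1]
t 21.55 p [ 0.4817 -0.0659  0.1148] yaw of tool x 68.09 zax [-0.024  0.019 -1.   ] F [0.4 0.  0.8] M [ 0.    0.02 -0.03] open 0.502
shift mm [-178.6  108.6   -9.9] turn [-1.66 -0.48  0.5 ]
```

Emit:
apply_moves --moves '[[[0,0,-0.01,-1.6,-0.5,0.5,0],[-0.034,0.0205,-0.003,0,0,0,0],[-0.034,0.0205,0,0,0,0,0],[-0.034,0.0205,0,0,0,0,0],[-0.034,0.0205,0,0,0,0,0],[-0.034,0.0205,0,0,0,0,0],[0,0,0,0,0,0,0],[0,0,0,0,0,0,0]]]'

```text
time: 22.35
eef_pos: [0.5081, -0.2669, 0.122]
tcp_rot: [0.827, 0.562, -0.003, -0.002]
contact_force: [0.3, 0.5, -0.0]
opening: 0.499
```

```bash
python3 -c "
from case import *
lever(-1,12.5,.11)
c=ctrl.get_calibration('wrist');im=ctrl.read_camera('wrist')[:,:,::-1]
import pickle;pickle.dump(c,open('w9.pkl','wb'))
cv2.imwrite('pics/w9.png',im)"
```

```text
now: lean 20.9 r 63.8
TCP in case mm [ -52.8 -129.7] F case [0.2 0.6]
t 22.35 p [ 0.5081 -0.2669  0.122 ] yaw of tool x 68.33 zax [-0.009  0.    -1.   ] F [ 0.3  0.5 -0. ] M [-0.   -0.04  0.01] open 0.499
shift mm [-1.9  9.4 12. ] turn [-0.46  0.17  0.74]
```

View pics/w9.png

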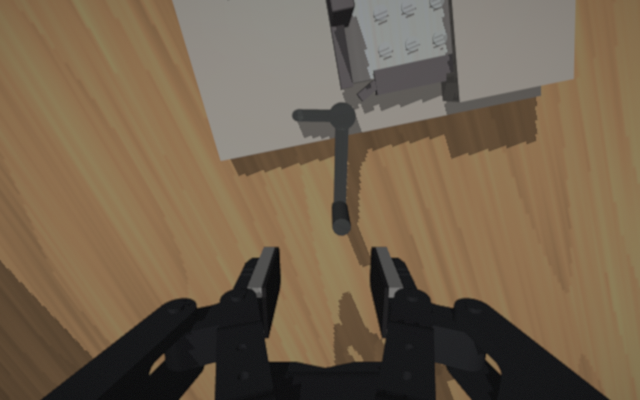

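The right post's top is at (342,227) and its hub is at (342,115).

```bash
python3 -c "
from case import *
import pickle
c=pickle.load(open('w9.pkl','rb'))
for uv,z in [((342,227),.074),((342,115),.045)]:
    w=onz('wrist',uv,z,c);print(np.round(1e3*(M.T@(w[:2]-t)),1))
"
```

```text
[ -43.7 -133. ]
[-30.1 -68.9]
```

Emit:
apply_moves --moves '[[[-0.001,0.005,0.012,-0.45,0.2,0.7,0],[-0.001,0.004,0.016,0,0,0,0],[0,0,0.016,0,0,0,0],[0,0,0.016,0,0,0,0],[0,0,0.007,0,0,0,0],[0,0,0,0,0,0,0],[0,0,0,0,0,0,0]]]'

```text
time: 23.1
eef_pos: [0.5148, -0.2646, 0.0463]
tcp_rot: [0.829, 0.56, -0.0, -0.003]
contact_force: [0.5, -0.9, 0.3]
opening: 0.498
```

```bash
python3 -c "
from case import *
lever(-1,12.3,.043)"
```

```text
now: lean 16.4 r 58.6
TCP in case mm [ -46.6 -126.2] F case [ 0.6 -0.8]
t 23.1 p [ 0.5148 -0.2646  0.0463] yaw of tool x 68.11 zax [-0.004  0.004 -1.   ] F [ 0.5 -0.9  0.3] M [ 0.02 -0.   -0.04] open 0.498
shift mm [-6.6  4.2  3.3] turn [-0.29 -0.13  0.32]
```

Emit:
apply_moves --moves '[[[-0.0066,0.0042,0.0033,-0.3,0,0.3,0],[0,0,0,0,0,0,0],[0,0,0,0,0,0,1],[0,0,0,0,0,0,1],[0,0,0,0,0,0,1],[0,0,0,0,0,0,1],[0,0,0,0,0,0,1]]]' --force 35

```text
time: 23.8
eef_pos: [0.5169, -0.2737, 0.0449]
tcp_rot: [0.83, 0.558, 0.001, 0.001]
contact_force: [0.5, 0.8, -0.2]
opening: 0.126
```

```bash
python3 -c "
from case import *
lever(-1,12.3,.043)"
```

```text
now: lean 11.3 r 66.0
TCP in case mm [ -42.9 -134.8] F case [0.3 0.9]
t 23.8 p [ 0.5169 -0.2737  0.0449] yaw of tool x 67.81 zax [ 0.003  0.    -1.   ] F [ 0.5  0.8 -0.2] M [-0.04  0.11  0.03] open 0.126
shift mm [ 1.  -1.2  1.9] turn [ 0.16 -0.07  0.02]
```

Emit:
apply_moves --moves '[[[0.0003,-0.006,0,0,0,4,1],[0.0003,-0.0065,0,0,0,4,1],[0.0003,-0.0065,0,0,0,4,1],[0.0003,-0.0065,0,0.3,0,4,1],[0.0003,-0.0065,0,0.3,0,4,1],[0.0003,-0.0065,0,0.3,0,4,1],[0,0,0,0,0,0,1]]]'

```text
time: 24.5
eef_pos: [0.4939, -0.2582, 0.0449]
tcp_rot: [0.93, 0.366, 0.006, 0.008]
contact_force: [-0.5, 0.7, 0.4]
opening: 0.126
```

```bash
python3 -c "
from case import *
lever(-1,60,.043)"
```

```text
now: lean 35.6 r 65.8
TCP in case mm [ -68.3 -123.5] F case [-0.6  0.6]
t 24.5 p [ 0.4939 -0.2582  0.0449] yaw of tool x 42.99 zax [ 0.017 -0.01  -1.   ] F [-0.5  0.7  0.4] M [0.44 0.53 0.12] open 0.126
shift mm [  5.9 -27.1   1.4] turn [ 1.02 -0.53 22.9 ]
```

Emit:
apply_moves --moves '[[[0.0003,-0.006,0,0.5,-0.3,4,1],[0.0003,-0.0065,0,0.5,-0.2,4,1],[0.0003,-0.0065,0,0.2,0,4,1],[0.0003,-0.0065,0,0.3,0,4,1],[0.0003,-0.0065,0,0.3,0,4,1],[0.0003,-0.0065,0,0.3,0,4,1],[0,0,0,0,0,0,1]]]'

```text
time: 25.2
eef_pos: [0.4791, -0.2348, 0.0449]
tcp_rot: [0.987, 0.164, 0.002, 0.004]
contact_force: [0.3, 2.3, 0.0]
opening: 0.122
```

```bash
python3 -c "
from case import *
lever(-1,90,.043)"
```

```text
now: lean 59.9 r 65.7
TCP in case mm [ -86.9 -103. ] F case [-0.1  2.3]
t 25.2 p [ 0.4791 -0.2348  0.0449] yaw of tool x 18.84 zax [ 0.005 -0.008 -1.   ] F [0.3 2.3 0. ] M [0.65 0.21 0.02] open 0.122
shift mm [  8.7 -32.8   1.6] turn [ 0.49 -0.28 28.75]
```

Emit:
apply_moves --moves '[[[0.0003,-0.0065,0,0.5,-0.3,4,1],[0.0003,-0.007,0,0.3,0,4,1],[0.0003,-0.007,0,0.3,0,4,1],[0.0003,-0.007,0,0.3,0,4,1],[0.0003,-0.007,0,0.3,0,4,1],[0.0003,-0.007,0,0.3,0,4,1],[0,0,0,0,0,0,1]]]'

```text
time: 25.9
eef_pos: [0.4754, -0.2061, 0.0449]
tcp_rot: [0.999, -0.043, 0.0, 0.001]
contact_force: [0.3, 3.3, -0.0]
opening: 0.129
```

```bash
python3 -c "
from case import *
lever(-1,90,.043)"
```

```text
now: lean 85.3 r 65.7
TCP in case mm [-95.5 -75.4] F case [-0.3  3.3]
t 25.9 p [ 0.4754 -0.2061  0.0449] yaw of tool x -4.95 zax [ 0.    -0.002 -1.   ] F [ 0.3  3.3 -0. ] M [ 0.65 -0.1  -0.14] open 0.129
shift mm [ 1.  -5.3  1.9] turn [ 0.11 -0.03  4.96]
```

Emit:
apply_moves --moves '[[[0,-0.005,0,0,0,3,1],[0,-0.006,0,0,0,1,1],[0,-0.006,0,0,0,0,1],[0,-0.006,0,0,0,0,1]]]'

```text
time: 26.3
eef_pos: [0.4762, -0.1996, 0.0452]
tcp_rot: [0.997, -0.069, -0.001, 0.019]
contact_force: [-7.4, -26.1, -8.3]
opening: 0.121
```

```bash
python3 -c "
from case import *
lever(-1,90,.043)"
```

```text
now: lean 91.1 r 65.8
TCP in case mm [-95.8 -68.8] F case [ -2.8 -26.9]
t 26.3 p [ 0.4762 -0.1996  0.0452] yaw of tool x -7.93 zax [-0.004 -0.037 -0.999] F [ -7.4 -26.1  -8.3] M [-3.19  1.07 -0.23] open 0.121
shift mm [0.7 1.2 2.2] turn [ 2.14 -0.12  1.98]
```

The right lever is at its stop too: lean 91° with 27 N. I'll release it, lift and check.

Emit:
apply_moves --moves '[[[0,0,0,1.2,0,0,1],[0,0,0,0,0,0,0],[0,0,0,0,0,0,0],[0,0,0,0,0,0,0],[0,0,-0.02,0,0,0,0],[0,0,-0.03,0,0,0,0],[0,0,-0.04,0,0,0,0],[-0.02,0,-0.04,0,0,0,0],[-0.02,0,-0.04,0,0,0,0],[0,0,0,0,0,0,0],[0,0,0,0,0,0,0]]]'

```text
time: 27.4
eef_pos: [0.4372, -0.1892, 0.2237]
tcp_rot: [0.998, -0.062, 0.002, 0.008]
contact_force: [0.0, -0.1, -0.6]
opening: 0.5
```

```bash
python3 -c "
from case import *
st();c=ctrl.get_calibration('wrist');im=ctrl.read_camera('wrist')[:,:,::-1]
import pickle;pickle.dump(c,open('w10.pkl','wb'));cv2.imwrite('pics/w10.png',im)
for n in ('top','scene'): cv2.imwrite(f'pics/{n}10.png',ctrl.read_camera(n)[:,:,::-1])
g=cv2.imread('pics/scene10.png')
a=cv2.resize(g[190:350,150:350],(400,320),interpolation=3)
b=cv2.resize(cv2.imread('pics/top10.png'),(400,250))
o=np.zeros((570,800,3),np.uint8);o[:250,:400]=b;o[250:,:400]=a;o[:250,400:]=cv2.resize(im,(400,250));o[250:,400:]=cv2.resize(cv2.imread('pics/top10.png')[115:255,335:485],(400,320),interpolation=3)
cv2.imwrite('pics/final.png',cv2.convertScaleAbs(o,alpha=1.4))"
```

```text
t 27.4 p [ 0.4372 -0.1892  0.2237] yaw of tool x -7.16 zax [ 0.002 -0.016 -1.   ] F [ 0.  -0.1 -0.6] M [ 0.02  0.01 -0.  ] open 0.5
```

View pics/final.png

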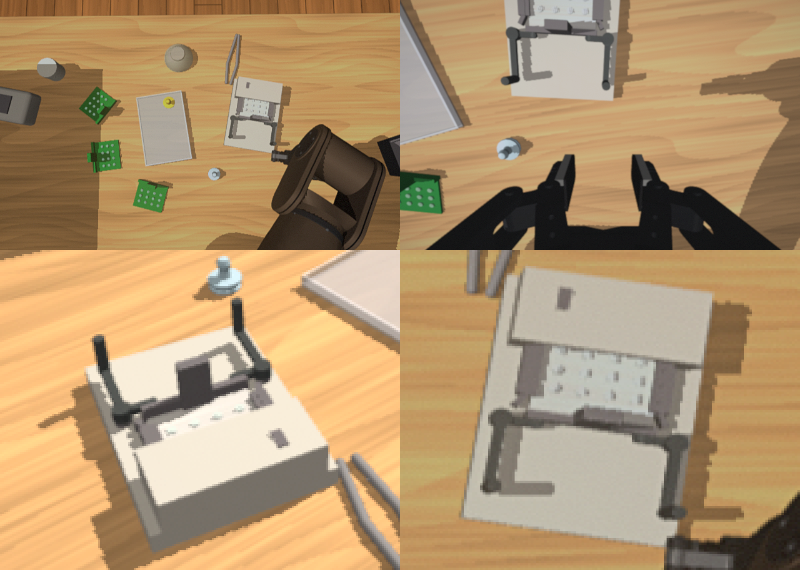

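Both handles now point to the rear and the board sits behind the hood with the noses on its bar. I'll check this numerically.

```bash
python3 -c "
from case import *
import pickle
c=pickle.load(open('w10.pkl','rb'))
C=lambda n,uv,z,cc=None:np.round(1e3*(M.T@(onz(n,uv,z,cc)[:2]-t)),1)
print('top posts',C('top',(369.5,218.7),.074),C('top',(438.5,230),.074),'tab',C('top',(412.6,186.3),.075))
print('wrist posts',C('wrist',(178,128),.074,c),C('wrist',(330,136),.074,c))
g=cv2.cvtColor(cv2.imread('pics/w10.png'),cv2.COLOR_BGR2GRAY)
o=cv2.resize(g[0:150,140:380],(800,500),interpolation=3);cv2.imwrite('pics/crop10.png',cv2.convertScaleAbs(o,alpha=1.6))
a=cv2.imread('pics/top0.png').astype(int);b=cv2.imread('pics/top10.png').astype(int)
for n,(u,v) in dict(yel=(271,163),blue=(343,279),bowl=(287,92),tongs=(373,95)).items(): print(n,np.abs(a-b)[v-25:v+25,u-25:u+25].mean().round(1))
"
```

```text
top posts [-95.9  70.2] [-95.9 -68.8] tab [-17.4  -5.6]
wrist posts [-92.4  61.1] [-93.2 -70.1]
yel 9.0
blue 8.8
bowl 7.8
tongs 8.0
```

```bash
python3 -c "
from case import *
import pickle
c=pickle.load(open('w10.pkl','rb'))
def P(cs,z,c):
    w=np.array([*(M@np.array(cs)+t),z]);T=c['cam_to_world'];q=T[:3,:3].T@(w-T[:3,3]);q=c['camera_matrix']@[q[0],-q[1],-q[2]];return (q[:2]/q[2])
for cs in [(-.026,.015),(-.026,-.015),(-.014,.015),(-.014,-.015)]: print('exp tab',cs,P(cs,.075,c).round(1), 'base',P(cs,.036,c).round(1))
print('exp posts top/bottom',[P((-.095,s*.07),z,c).round(1).tolist() for s in (1,-1) for z in (.074,.032)])
g=cv2.cvtColor(cv2.imread('pics/w10.png'),cv2.COLOR_BGR2GRAY)
print('\n'.join(' '.join('%3d'%x for x in r) for r in g[26:62:2,220:292:2]))
a=cv2.imread('pics/top0.png',0).astype(np.float32);b=cv2.imread('pics/top10.png',0)
for n,(u,v) in dict(yel=(271,163),blue=(343,279),bowl=(287,92),tongs=(373,95)).items():
    r=cv2.matchTemplate(b[v-40:v+40,u-40:u+40],a[v-25:v+25,u-25:u+25].astype(np.uint8),cv2.TM_CCOEFF_NORMED);_,m,_,l=cv2.minMaxLoc(r);print(n,round(m,3),'shift px',l[0]-15,l[1]-15)
"
```

```text
exp tab (-0.026, 0.015) [228.6  46.7] base [239.8  52.9]
exp tab (-0.026, -0.015) [266.2  48.7] base [272.7  54.6]
exp tab (-0.014, 0.015) [228.1  30.2] base [239.4  38.5]
exp tab (-0.014, -0.015) [266.1  32.3] base [272.7  40.3]
exp posts top/bottom [[167.8, 130.6], [186.5, 126.4], [329.8, 138.1], [328.5, 133.0]]
141 141 140 142 141 141 141 142 141 142 142 142 142 141 142 142 142 142 142 142 143 143 142 143 142 142 142 143 142 143 142 142 142 141 142 141
141 142 141 142 142 141 142 141 141 143 142 143 142 142 142 142 143 142 142 143 142 142 143 142 143 142 143 143 143 143 143 143 143 143 143 143
140 141 141 142 142 131 109 108 111 114 117 121 125 129 130 134 134 139 139 140 140 141 141 143 143 143 143 143 143 144 143 143 144 143 143 143
140 140 140 141 140 117  82  80  81  81  82  82  83  83  83  85  86  88  92  95  96 101 101 110 131 143 144 144 143 144 143 144 144 143 141 139
141 142 142 142 142 119  83  82  82  81  82  83  82  83  82  82  82  82  82  82  82  81  80  80  78 133 142 141 139 137 130 123 118 113 108 101
142 142 142 142 143 121  84  82  82  82  82  81  82  81  82  82 
[... 1203 characters left out ...]
  56  57  58  59  63  68  72
 80  82  79  78  77  75  73  71  74  94  92  83  83  73  72  65  60  57  54  50  45  42  39  39  37  35  34  55  69  61  68  71  76  78  79  81
 78  89  89  89  89  88  89  89  99 136 138 137 138 135 135 134 131 129 127 125 121 119 114 113 107 106  98  94  85  84  78  73  69  64  64  62
 80  88  89  89  88  88  88  97 130 139 138 139 139 139 139 139 140 139 139 140 140 139 139 139 139 140 139 138 138 137 136 136 135 132 131 128
120  93  92  96  98 108 115 125 138 139 138 140 139 139 139 139 139 139 139 140 140 139 139 139 139 139 139 140 140 140 140 140 140 140 140 140
yel 0.994 shift px 0 0
blue 0.994 shift px 0 0
bowl 0.996 shift px 0 0
tongs 0.997 shift px 0 0
```

Measured tab is within about 0.5 mm of home in x and about 1 mm in y. The bystanders have not moved, so I'll hand the job in.

```bash
python3 -c "
from h import *
st();print(ctrl.sign_off())"
```

```text
t 27.55 p [ 0.437  -0.1892  0.2219] yaw of tool x -7.17 zax [-0.001 -0.014 -1.   ] F [-0.5 -0.6 -0.3] M [-0.03  0.    0.05] open 0.5
the job is handed in; nothing more can be done
None
```

The board is in the steriliser, held by both levers at their stops, and I handed the job in at 27.55 s of the 72 s allowed. The hand-in gives no verdict, so this rests on my own checks.

I took the board by its tab, laid it on the deck and slid it along the guides. The sprung socket gave about 1.5 mm at a steady 4.3 N or so. I then released the board, swung the left and then the right lever round to its stop, let go and lifted clear.

**Last checks:**
- **Levers:** both reached their stops, with 27 to 28 N of reaction. The top camera puts both handles straight to the rear.
- **Board position:** the tab is within about 0.5 mm of home along the slide and about 1 mm to the side, measured in the wrist picture.
- **Bystanders:** the pacifiers, bowl and tongs show no shift in the top picture.
- **Robot:** it was touching nothing, with the wrist force near zero.

**Disagreements:**
- **Eyeballed pixels:** one top-view reading put the tab 5.6 mm off-centre, and one wrist reading put the left post about 9 mm off. The finer wrist measurement contradicted the tab reading, and the top view contradicted the post reading. I trusted those instead.
- **Not directly checked:** I did not measure the board's level, its straightness or how hard it presses the socket after the levers closed. In the pictures the noses are on its bar and it looks flat.

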